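# Clamp a square tube into the assembly jig with U-bolts

### The job

Draw the short tube out of the jig, from under the sprung hold-down arm, and lay it flat on the worktop. Lay the long tube in the jig instead and slide it under the arm until its end is against the stop and the arm bears down on it. Then push every U-bolt from the wooden rack straight down over the tube, both legs into the holes of a bracket (one to each, any bracket), until its crown sits on the tube; leave the sanding block, tape measure and red box alone.

Things in the scene. Friction and masses are not known exactly. Their poses are not given: they have to be found in the camera images.
- jig: Assembly jig fixed to the worktop: plywood base 360 x 100 x 8 mm with three aluminium brackets (at x = -115, -45, +25 mm), an end stop and a sprung arm. Origin on the worktop; x along the tube's seat towards the stop, y across, z up. The seat is on the bracket tops at z = 40 mm, y = 0. Lower the tube with its front end short of x = +90 mm, then slide it in +x.
- tube_home (a point): Where the long tube's middle is when home: x = 0, y = 0, z = 52.5 mm in the jig frame. The tube lies between pairs of short guide rods on the brackets (29 mm apart inside, tops at z = 46 mm), so fingers that slide it must stay above z = 47 mm.
- end_stop (a point): Centre of the end stop's face at x = 140 mm in the jig frame; it is 32 mm wide, its top at z = 56 mm. Behind it, at x = 157 to 183 mm, two cheeks up to z = 96 mm carry the arm's pivot.
- holddown (a joint): Angle (rad) of the sprung hold-down arm: about 0 with a tube beneath it, -0.12 when down with nothing beneath, growing as it lifts, to 0.5. Pivot at x = 170, z = 84 mm in the jig frame; it reaches 55 mm towards -x and carries a roller at its end. A tube pushed along the seat in +x meets the roller and lifts the arm (about 8 N of push). The roller presses on it with 5 N.
- holddown_roller (a point): Axis of the arm's grey roller, 28 mm in diameter, 21 mm wide; with nothing beneath it at x = 115, y = 0, z = 73 mm in the jig frame, its underside then 6 mm lower than the top of a tube in the seat. Beneath it a ledge at seat height supports the tube's end.
- short_tube: Short square steel tube, 200 x 25 x 25 mm, about 0.25 kg, loose; at the start it lies in the jig's seat under the hold-down arm, its middle near x = +35 mm in the jig frame. Origin at its middle, x along its length. Lying flat on the worktop its origin is 12.5 mm up.
- tube: Long square steel tube, 280 x 25 x 25 mm, about 0.35 kg, loose, lying on the worktop to the left or right of the jig at the start. Origin at its middle, x along its length (either end may go first).
- rack: Wooden rack block fixed to the worktop, 190 (x) x 90 (y) x 36 mm high, origin at the centre of its underside. The U-bolts stand in it crown up at x = -65, 0 and +65 mm, their legs in through holes 11 mm in diameter at y = -26 and +26 mm, leg tips on the worktop. It stands to the left or the right; the tube lies on the other side.
- ubolt_1: Square steel U-bolt, 0.12 kg, may be absent. Two legs of 8 mm bar, 52 mm apart between centres (y = -26, +26 mm), joined by a crown along y. Origin midway between the leg tips, z up to the crown (underside z = 49 mm). On the crown a grip tab 8 mm thick (x), 24 mm wide (y), top at z = 77 mm: pinch its 8 mm from above, fingertips above z = 52 mm to clear the tube. Home: origin 16 mm over the worktop.
- ubolt_2: Square steel U-bolt, 0.12 kg, may be absent. Two legs of 8 mm bar, 52 mm apart between centres (y = -26, +26 mm), joined by a crown along y. Origin midway between the leg tips, z up to the crown (underside z = 49 mm). On the crown a grip tab 8 mm thick (x), 24 mm wide (y), top at z = 77 mm: pinch its 8 mm from above, fingertips above z = 52 mm to clear the tube. Home: origin 16 mm over the worktop.
- ubolt_3: Square steel U-bolt, 0.12 kg, may be absent. Two legs of 8 mm bar, 52 mm apart between centres (y = -26, +26 mm), joined by a crown along y. Origin midway between the leg tips, z up to the crown (underside z = 49 mm). On the crown a grip tab 8 mm thick (x), 24 mm wide (y), top at z = 77 mm: pinch its 8 mm from above, fingertips above z = 52 mm to clear the tube. Home: origin 16 mm over the worktop.
- bracket_1 (a point): Centre of the top of bracket 1 of the jig, 40 mm above the worktop. The bracket is 30 mm (jig x) by 90 mm (jig y). Its two vertical holes, 12 mm in diameter, 32 mm deep, with chamfered mouths, lie 26 mm either side of this point along the jig's y.
- bracket_2 (a point): Centre of the top of bracket 2 of the jig, 40 mm above the worktop. The bracket is 30 mm (jig x) by 90 mm (jig y). Its two vertical holes, 12 mm in diameter, 32 mm deep, with chamfered mouths, lie 26 mm either side of this point along the jig's y.
- bracket_3 (a point): Centre of the top of bracket 3 of the jig, 40 mm above the worktop. The bracket is 30 mm (jig x) by 90 mm (jig y). Its two vertical holes, 12 mm in diameter, 32 mm deep, with chamfered mouths, lie 26 mm either side of this point along the jig's y.
- sanding_block: Green sanding block, 64 x 100 x 30 mm, a bystander. Origin at the centre of its underside.
- tape_measure: Tape measure standing on the worktop, 48 x 86 x 64 mm, a bystander. Origin at the centre of its underside.
- red_box: Flat red box, 51 x 120 x 27 mm, a bystander. Origin at the centre of its underside.

How it is judged (in metres and radians):
On the way, in this order (a step that is already met when the one before it is completed fails the run):
1. the short tube lies flat on the worktop, out of the jig (height (world z) of short_tube below 0.017 m and linear speed of short_tube below 0.03 m/s), for 0.2 s.
2. the tube lies in the jig against the end stop with the hold-down arm bearing on it, before any U-bolt is put into a bracket (x of tube in the frame of jig between -0.006 and 0.006 m and y of tube in the frame of jig between -0.005 and 0.005 m and z of tube in the frame of jig between 0.048 and 0.057 m and angle between the x axis of tube and the x axis of jig, either way round below 0.05 rad and value of joint holddown between -0.05 and 0.06 rad and horizontal distance between each of ubolt_1, ubolt_2, ubolt_3 and bracket_1 above 0.02 m and horizontal distance between each of ubolt_1, ubolt_2, ubolt_3 and bracket_2 above 0.02 m and horizontal distance between each of ubolt_1, ubolt_2, ubolt_3 and bracket_3 above 0.02 m), for 0.2 s.
At the end, for the whole second after the job is handed in: Short tube flat on the worktop; long tube within 6 mm along and 5 mm across of home, hold-down arm lifted on it (-0.05 to 0.06 rad); each U-bolt present in a bracket of its own, within 6 mm of its centre, upright and square within 0.1 rad, crown within 4 mm of the tube; tube and U-bolts at rest (height (world z) of short_tube below 0.017 m and x of tube in the frame of jig between -0.006 and 0.006 m and y of tube in the frame of jig between -0.005 and 0.005 m and z of tube in the frame of jig between 0.048 and 0.057 m and angle between the x axis of tube and the x axis of jig, either way round below 0.05 rad and value of joint holddown between -0.05 and 0.06 rad and (horizontal distance between ubolt_1 and bracket_1 below 0.006 m or horizontal distance between ubolt_1 and bracket_2 below 0.006 m or horizontal distance between ubolt_1 and bracket_3 below 0.006 m) and z of ubolt_1 in the frame of jig between 0.01 and 0.02 m and angle between each of ubolt_1, ubolt_2, ubolt_3's own z axis and vertical below 0.1 rad and angle between the y axis of each of ubolt_1, ubolt_2, ubolt_3 and the y axis of jig, either way round below 0.1 rad and linear speed of each of ubolt_1, ubolt_2, ubolt_3, tube below 0.02 m/s and (horizontal distance between ubolt_2 and bracket_1 below 0.006 m or horizontal distance between ubolt_2 and bracket_2 below 0.006 m or horizontal distance between ubolt_2 and bracket_3 below 0.006 m) and z of ubolt_2 in the frame of jig between 0.01 and 0.02 m and (horizontal distance between ubolt_3 and bracket_1 below 0.006 m or horizontal distance between ubolt_3 and bracket_2 below 0.006 m or horizontal distance between ubolt_3 and bracket_3 below 0.006 m) and z of ubolt_3 in the frame of jig between 0.01 and 0.02 m); the robot touches nothing.
It fails at once if the sanding block is displaced by more than 30 mm (distance of sanding_block from where it was at the start of the episode above 0.03 m).
It fails at once if the tape measure is displaced by more than 30 mm (distance of tape_measure from where it was at the start of the episode above 0.03 m).
It fails at once if the red box is displaced by more than 30 mm (distance of red_box from where it was at the start of the episode above 0.03 m).
Of ubolt_1, ubolt_2, ubolt_3 only 2 to 3 are there at a start; the rules pass over those that are not, and their reading is None.
At some moment in a run one of tube, short_tube may be knocked a few centimetres aside while the robot is not near it.
It also fails if it takes over 208 s, if anything falls off the work surface, if the arm or the gripper's body presses on something with over 40 N, if the wrist force passes 120 N, or if a joint passes its speed limit or range.

### The arm

A 7-joint arm with a two-finger parallel gripper is mounted at the origin on a cart in front of the work surface, level with it; the furniture and walls round the work are solid. World frame = base frame: x ahead of the robot, y to its left, z up, the work surface at z = 0. Lengths are in mm, angles in rad, forces in N, time in s.
With the tool pointing down it reaches from about 425 to 875 mm from the base axis. Payload 4.7 kg.
Tool frame: the origin (TCP) lies on the centre line of the jaws, within the pads' length; the fingertips stand 11 mm ahead of it and the grasp point (between the pads) lies 8 mm behind it (tip_reach is the distance from the TCP to the fingertips, in mm); z points along the fingers, y is the line along which they close (so a half turn about z gives the same grasp; the last joint's range is limited). The gripper opens to 87 mm and grips with 3 to 60 N. Pads are 19 mm wide; open, the fingers measure 117 mm over their backs; the gripper's body (75 mm by 190 mm) begins 51 mm behind the grasp point.
Start: joints at [1.322, 0.321, -0.07, 1.45, 0.023, 1.371, -0.057], TCP at [168.839, -627.708, 233.587] pointing down, gripper open.
Joint ranges: [-2.86, 2.86], [-0.3, 2.09], [-1.38, 1.24], [0.06, 2.45], [-1.56, 4.7], [0.09, 2.05], [-2.69, 2.69]. Speed limits (rad/s): [2.57, 2.57, 3.14, 3.14, 3.14, 3.14, 3.14].

### API

Orientations are given as a 3x3 rotation matrix whose columns are the frame's x, y, z axes.
In Python, from plant import state, get_image, finish_job, look_for, spot_point, tip_reach gives the robot as it stands.
- The arm moves only by the tool send_rows, never from a script. Its argument "moves" is a list of rows, each a list of 6 numbers: the shift along the tool's x, y, z as a fraction of full scale, then the turn, a rotation vector about the tool's x, y, z as a fraction of full scale. A call has exactly 10 rows; each row is the pose to reach, as a shift and turn from the pose commanded when the call began, along the tool's axes at that moment; what a row does not reach only later rows make up. Full scale, the value 1, is 0.6 m for a shift and 90 degrees for a turn. A row lasts 1/12 s, in which the tool goes at most 41.7 mm and 7.16 degrees, less where a joint would pass 70% of its speed; a pose out of reach is approached as far as the arm can. A call with a number of a shift or a turn outside -1 to 1 is refused whole. A call with a gripper value outside its range is refused whole. "hand" is the closure, from 0 (fully open) to 1 (shut), set as the call begins (left out, the last holds). The fingers move at their own pace and stop on an object; "grip_force" is the grip in N (left out, the last holds). Time passes only in rows, so rows that repeat a pose let the fingers close, or fill a call up. It gives the time, the measured TCP pose, the force, the opening and the grip force at its end, in the units of the state.
- state(): the state, without advancing time (a new reading comes with each control period).
- get_image(name): name is "scene" or "side" or "wrist"; returns a dict with "frame" (420x560x3 uint8, blue, green, red), "vertical_fov" (degrees; the focal length in pixels is half the picture's height over the tangent of half this angle, whatever the lens; pixels are square), "cx", "cy" (the principal point, pixels), "R" (3x3) and "t" (3): a world point X has camera coordinates R X + t. Camera axes: x right, y down, z forward; pixel columns grow to the right and rows downward; lengths in mm; the calibration is good to about 2 mm. A picture is of the moment at which its call begins. There is no depth.
- finish_job(): hands the job in; it is judged then, once.
Trained networks look in a picture, given as the dict that the camera call returned (one of the last four; its "shot" number tells which), for a name from the list of things; names that differ only in an ending like _2 or _b are one class to them, and where a whole thing is asked for, a point or a joint stands for the part that bears it (a point fixed in the world has none). Each returns a list of dicts, best first, with "p" (0 to 1); they miss things now and then, are a little off and sometimes report something else, mostly with a low value. They report only what shows in the picture. A call takes as long as a camera call.
- look_for(picture, thing): "at" ([column, row] in pixels, amid what is visible of it).
- spot_point(picture, thing): "at" ([column, row] in pixels: a listed point, or the origin of a listed thing).
The state is a dict: "time": time; "qpos": joint angles; "qvel": joint speeds; "joint_torque": joint torques, N m; "eef_pos": TCP position; "ee_rot": TCP orientation; "ft_force": force on the tool from outside, world axes, zero at the start; "ft_torque": the same for the moment, N m; "opening": finger opening in mm; "grip_force": force on a finger pad.
Only numpy, scipy, OpenCV 4.12 (cv2) and the standard library are available. Lean on these libraries where they do the work, as an engineer would, in place of code of your own. Each camera call takes 0.05 s, during which the arm holds its last target. There are 200 camera calls.

## Working session

There is one attempt and no reset: what is moved stays moved. The work goes in short steps, Python scripts to look and compute and a tool call to move; the robot and the scene stay as the last step left them, time stands still between calls to the robot, and variables do not carry over. Pictures are saved under pics/ and viewed, at most 14 in all, crops included, and the job is handed in when it is done.

Besides the shell and the picture viewer there is one more tool, called after "Call:" as name(argument=value, ...) on one line, values as JSON. send_rows: Moves the arm, as the interface text tells. Its arguments: {"type":"object","properties":{"moves":{"type":"array","items":{"type":"array","items":{"type":"number","minimum":-1,"maximum":1}}},"hand":{"type":"number"},"grip_force":{"type":"number"}},"required":["moves"]}

```bash
mkdir -p pics; ls
cat > h.py <<'E'
import numpy as np, cv2
from plant import state, get_image, finish_job, look_for, spot_point, tip_reach
def f(p): return p["frame"].shape[0]/2/np.tan(np.radians(p["vertical_fov"])/2)
def proj(p,X):
    c=np.array(p["R"])@np.array(X,float)+np.array(p["t"]); return np.array([p["cx"]+f(p)*c[0]/c[2],p["cy"]+f(p)*c[1]/c[2]])
def ray(p,uv):
    R=np.array(p["R"]);t=np.array(p["t"]);d=R.T@np.array([(uv[0]-p["cx"])/f(p),(uv[1]-p["cy"])/f(p),1.]);return -R.T@t,d
def at(p,uv,z):
    o,d=ray(p,uv);return o+d*(z-o[2])/d[2]
def save(p,n,k=1): cv2.imwrite("pics/"+n,p["frame"])
E
python3 - <<'E'
from h import *
s=state();print({k:np.round(v,3).tolist() for k,v in s.items()})
for n in("scene","side","wrist"):
    p=get_image(n);save(p,n+"0.png");print(n,p["vertical_fov"],p["cx"],p["cy"],"cam",np.round(ray(p,(0,0))[0]))
    if n!="wrist":
        for th,z in [("jig",0),("tube",12.5),("tube_home",52.5),("short_tube",52.5),("rack",0),("ubolt_1",0),("bracket_1",40),("end_stop",48),("holddown_roller",79),("sanding_block",0),("tape_measure",0),("red_box",0)]:
            print(th,[(round(d["p"],2),np.round(d["at"]).tolist(),np.round(at(p,d["at"],z)[:2]).tolist()) for d in spot_point(p,th)[:4]])
E
```

```text
pics
{'time': 0.0, 'qpos': [1.322, 0.322, -0.07, 1.452, 0.023, 1.371, -0.057], 'qvel': [-0.001, -0.0, 0.001, 0.0, 0.002, 0.001, 0.002], 'joint_torque': [-0.0, -49.129, -0.404, -31.253, -0.064, 0.044, 0.0], 'eef_pos': [168.651, -627.199, 232.461], 'ee_rot': [[0.966, 0.26, -0.001], [0.26, -0.966, 0.002], [-0.0, -0.002, -1.0]], 'ft_force': [0.363, 1.016, 0.266], 'ft_torque': [-0.005, -0.012, -0.048], 'grip_force': 0.0, 'opening': 86.88}
scene 42.26064196763291 279.11131949861067 209.26329026676328 cam [-586. -588. 1230.]
jig [(0.84, [274.0, 229.0], [586.0, 30.0])]
tube []
tube_home [(0.71, [277.0, 216.0], [598.0, 21.0]), (0.51, [395.0, 239.0], [652.0, -361.0])]
short_tube [(0.85, [264.0, 214.0], [588.0, 63.0]), (0.29, [278.0, 216.0], [597.0, 19.0])]
rack [(0.68, [173.0, 229.0], [445.0, 337.0]), (0.58, [156.0, 239.0], [383.0, 362.0])]
ubolt_1 [(0.5, [154.0, 238.0], [384.0, 368.0]), (0.38, [169.0, 226.0], [453.0, 357.0])]
bracket_1 [(0.88, [266.0, 216.0], [596.0, 62.0]), (0.67, [307.0, 228.0], [596.0, -86.0]), (0.67, [284.0, 220.0], [604.0, -2.0])]
end_stop [(0.77, [236.0, 206.0], [587.0,
[... 457 characters left out ...]
.0, 357.0]), (0.43, [250.0, 244.0], [624.0, 79.0])]
ubolt_1 [(0.57, [257.0, 333.0], [453.0, 345.0]), (0.52, [277.0, 349.0], [387.0, 362.0]), (0.41, [236.0, 321.0], [520.0, 337.0])]
bracket_1 [(0.91, [260.0, 235.0], [593.0, 63.0]), (0.63, [279.0, 206.0], [602.0, -88.0])]
end_stop []
holddown_roller [(0.72, [251.0, 246.0], [575.0, 148.0]), (0.48, [343.0, 181.0], [440.0, -260.0])]
sanding_block [(0.8, [220.0, 230.0], [746.0, 64.0])]
tape_measure [(0.75, [284.0, 168.0], [711.0, -347.0]), (0.47, [267.0, 229.0], [607.0, -7.0]), (0.32, [239.0, 320.0], [516.0, 332.0])]
red_box [(0.84, [173.0, 292.0], [730.0, 333.0])]
wrist 63.73301645569806 282.3247420706187 211.0124252165008 cam [ 242. -608.  384.]
```

View pics/scene0.png

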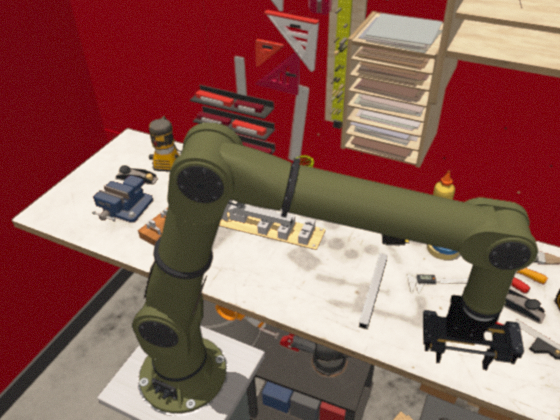

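View pics/side0.png

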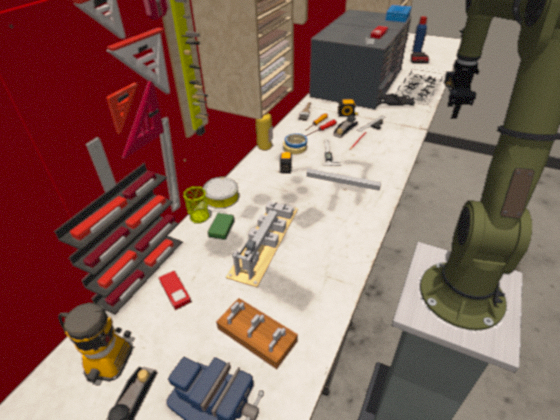

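The scene view is mostly blocked by the arm. The side view shows the jig from (237,265, stop end) to (285,208), the long tube at (343,180), the rack with 3 U-bolts at (257,332), the block at (221,226), the red box at (175,290) and the tape at (286,161). I'll move over the jig next.

Call:
send_rows(moves=[[0.94,-0.795,-0.08,0,0,-0.83],[0.94,-0.795,-0.08,0,0,-0.83],[0.94,-0.795,-0.08,0,0,-0.83],[0.94,-0.795,-0.08,0,0,-0.83],[0.94,-0.795,-0.08,0,0,-0.83],[0.94,-0.795,-0.08,0,0,-0.83],[0.94,-0.795,-0.08,0,0,-0.83],[0.94,-0.795,-0.08,0,0,-0.83],[0.94,-0.795,-0.08,0,0,-0.83],[0.94,-0.795,-0.08,0,0,-0.83]], hand=0, grip_force=30)

```text
time: 2.18
eef_pos: [406.4, -284.1, 261.1]
ee_rot: [[0.052, 0.999, 0.001], [0.999, -0.052, -0.001], [-0.001, 0.001, -1.0]]
ft_force: [0.4, 0.3, 0.0]
opening: 86.8
grip_force: 0.0
```

```bash
cat >> h.py <<'E'
from scipy.spatial.transform import Rotation as Ro
def Rt(yaw): # tool down, tool x at world yaw (rad)
    c,s=np.cos(yaw),np.sin(yaw); return np.array([[c,s,0],[s,-c,0],[0,0,-1.]])
def go(x,y,z,yaw):
    s=state();R=np.array(s["ee_rot"]);d=R.T@(np.array([x,y,z])-s["eef_pos"])/600
    r=Ro.from_matrix(R.T@Rt(yaw)).as_rotvec()/(np.pi/2)
    print("row",np.round(np.r_[d,r],4).tolist(),"pos",np.round(s["eef_pos"],1),"yaw",round(np.arctan2(R[1,0],R[0,0]),4),"t",round(s["time"],2),"F",np.round(s["ft_force"],1),"open",round(s["opening"],1))
E
python3 -c "
from h import *
go(590,-20,280,np.pi/2)"
```

```text
row [0.4555, 0.2826, -0.0318, 0.0003, 0.0007, -0.0331] pos [ 406.4 -284.1  261.1] yaw 1.5188 t 2.18 F [0.4 0.3 0. ] open 86.8
```

Call:
send_rows(moves=[[0.456,0.283,-0.032,0,0,-0.033],[0.456,0.283,-0.032,0,0,-0.033],[0.456,0.283,-0.032,0,0,-0.033],[0.456,0.283,-0.032,0,0,-0.033],[0.456,0.283,-0.032,0,0,-0.033],[0.456,0.283,-0.032,0,0,-0.033],[0.456,0.283,-0.032,0,0,-0.033],[0.456,0.283,-0.032,0,0,-0.033],[0.456,0.283,-0.032,0,0,-0.033],[0.456,0.283,-0.032,0,0,-0.033]])

```text
time: 3.02
eef_pos: [591.5, -20.0, 279.6]
ee_rot: [[0.001, 1.0, -0.0], [1.0, -0.001, 0.001], [0.001, -0.0, -1.0]]
ft_force: [0.2, 0.1, -0.3]
opening: 87.3
grip_force: 0.0
```

Run:
```python
from h import *
go(590,-20,280,np.pi/2)
p=get_image("wrist");save(p,"w1.png");print(np.round(ray(p,(280,210)),2))
for th,z in [("jig",0),("tube_home",52.5),("short_tube",52.5),("bracket_1",40),("end_stop",48),("holddown_roller",79),("sanding_block",0)]:
    print(th,[(round(d["p"],2),np.round(d["at"]).tolist(),np.round(at(p,d["at"],z)[:2]).tolist()) for d in spot_point(p,th)[:4]])
```

```text
row [0.0, -0.0025, -0.0006, -0.0001, -0.0008, -0.0009] pos [591.5 -20.  279.6] yaw 1.5694 t 3.02 F [ 0.2  0.1 -0.3] open 87.3
[[ 5.9196e+02  5.5260e+01  4.3053e+02]
 [-1.0000e-02 -2.7000e-01 -9.6000e-01]]
jig [(0.88, [280.0, 134.0], [589.0, 31.0]), (0.48, [289.0, 233.0], [600.0, -99.0])]
tube_home [(0.77, [280.0, 138.0], [589.0, 30.0])]
short_tube []
bracket_1 [(0.93, [278.0, 116.0], [587.0, 54.0]), (0.92, [290.0, 229.0], [600.0, -79.0]), (0.56, [282.0, 175.0], [591.0, -12.0])]
end_stop []
holddown_roller [(0.64, [270.0, 14.0], [580.0, 145.0])]
sanding_block [(0.96, [407.0, 110.0], [743.0, 60.0]), (0.25, [278.0, 99.0], [586.0, 73.0])]
```

View pics/w1.png

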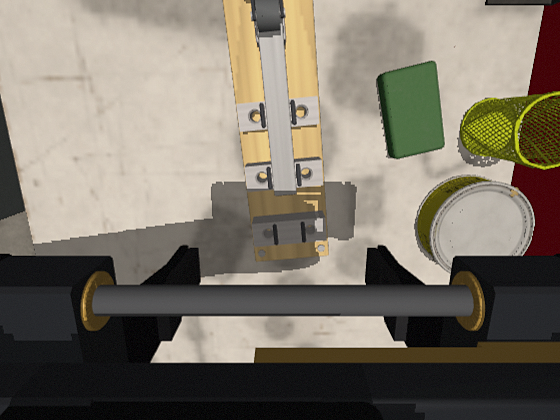

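Wrist view: the short tube runs from (283,190) up to the roller at (270,14). Bracket holes are at about (256,115)/(302,112) and (263,177)/(306,172). The green block is at (412,110). One more look further along, fitting the jig pose to it.

Call:
send_rows(moves=[[0.1,-0.01,-0.06,0,0,0],[0.1,-0.01,-0.06,0,0,0],[0.1,-0.01,-0.06,0,0,0],[0.1,-0.01,-0.06,0,0,0],[0.1,-0.01,-0.06,0,0,0],[0.1,-0.01,-0.06,0,0,0],[0.1,-0.01,-0.06,0,0,0],[0.1,-0.01,-0.06,0,0,0],[0.1,-0.01,-0.06,0,0,0],[0.1,-0.01,-0.06,0,0,0]])

```text
time: 4.25
eef_pos: [585.4, 36.9, 315.5]
ee_rot: [[0.007, 1.0, -0.0], [1.0, -0.007, -0.0], [-0.0, -0.0, -1.0]]
ft_force: [0.1, 0.5, 0.6]
opening: 87.0
grip_force: 0.0
```

```bash
cat >> h.py <<'E'
from scipy.optimize import least_squares
def fitpose(obs,x0):
    """obs: list of (pic, local xyz, uv); x0 = x,y,yaw"""
    def r(q):
        c,s=np.cos(q[2]),np.sin(q[2]); out=[]
        for p,l,uv in obs: out+=list(proj(p,[q[0]+c*l[0]-s*l[1],q[1]+s*l[0]+c*l[1],l[2]])-uv)
        return out
    k=least_squares(r,x0,loss="soft_l1",f_scale=2,x_scale=[1,1,.01]); return k.x,np.round(r(k.x),1).reshape(-1,2).tolist()
E
python3 - <<'E'
from h import *
p=get_image("wrist");q=get_image("side");save(p,"w2.png");cv2.imwrite("pics/w2c.png",cv2.resize(p["frame"][0:280,160:420],None,fx=2.1,fy=2.1,interpolation=cv2.INTER_CUBIC))
obs=[]
L=[("tube_home",(0,0,52.5)),("end_stop",(140,0,48)),("holddown_roller",(115,0,79)),("bracket_1",None),("jig",(0,0,0))]
for n,pic in(("w",p),("s",q)):
  for th,l in L:
    for d in spot_point(pic,th)[:4]:
      if d["p"]<.5: continue
      w=at(pic,d["at"],40 if l is None else l[2])
      ll=l
      if l is None:
        u=(w[1]-30); ll=min([(-115,0,40),(-45,0,40),(25,0,40)],key=lambda a:abs(a[0]-u))
      print(n,th,round(d["p"],2),np.round(d["at"]),np.round(w),ll); obs.append((pic,ll,d["at"]))
for k in([o for o in obs if o[0] is p],[o for o in obs if o[0] is q],obs): print(fitpose(k,[590,30,1.65]))
go(590,30,320,1.65)
for d in spot_point(p,"short_tube")[:1]+[]: print("short",d["p"],at(p,d["at"],52.5))
E
```

```text
w tube_home 0.87 [282. 185.] [585.  27.  52.] (0, 0, 52.5)
w end_stop 0.59 [274.  63.] [576. 168.  48.] (140, 0, 48)
w holddown_roller 0.83 [277.  83.] [580. 144.  79.] (115, 0, 79)
w bracket_1 0.95 [292. 260.] [597. -80.  40.] (-115, 0, 40)
w bracket_1 0.79 [283. 161.] [586.  55.  40.] (25, 0, 40)
w bracket_1 0.62 [288. 212.] [593. -11.  40.] (-45, 0, 40)
w jig 0.69 [286. 172.] [590.  34.   0.] (0, 0, 0)
s tube_home 0.66 [266. 226.] [590.  28.  52.] (0, 0, 52.5)
s end_stop 0.82 [248. 259.] [575. 172.  48.] (140, 0, 48)
s holddown_roller 0.72 [251. 244.] [579. 143.  79.] (115, 0, 79)
s holddown_roller 0.68 [236. 321.] [487. 380.  79.] (115, 0, 79)
s bracket_1 0.86 [279. 206.] [602. -88.  40.] (-115, 0, 40)
s bracket_1 0.66 [271. 219.] [597. -17.  40.] (-45, 0, 40)
s bracket_1 0.62 [262. 234.] [591.  55.  40.] (25, 0, 40)
s jig 0.94 [265. 241.] [587.  46.  -0.] (0, 0, 0)
s jig 0.72 [222. 230.] [742.  59.   0.] (0, 0, 0)
(array([588.29498337,  30.26268505,   1.65107413]), [[2.7, -2.8], [0.9, -1.3], [-1.3, -0.9], [0.5, 2.9], [-0.1, -0.3], [-0.6, 2.5], [-1.5, 2.8]])
(array([592.33295484,  31.7841138 ,   1.66625412]), [[-1.1, 0.5], [-1.0, -0.8], [-1.3, 0.6], [13.7, -75.9], [-1.2, 0.8], [-0.4, 0.7], [-0.1, 0.5], [0.5, -3.3], [43.9, 8.4]])
(array([588.93989277,  30.6717944 ,   1.65368975]), [[3.2, -3.1], [1.1, -1.7], [-1.0, -1.3], [1.2, 2.6], [0.4, -0.6], [0.0, 2.1], [-1.1, 2.5], [0.0, 0.6], [-0.3, -0.8], [-0.5, 0.6], [14.5, -75.9], [0.3, 1.0], [0.9, 0.9], [1.0, 0.6], [1.6, -3.2], [45.0, 8.5]])
row [-0.0123, 0.0078, -0.0071, -0.0, 0.0001, -0.0543] pos [585.4  37.4 315.8] yaw 1.5647 t 4.85 F [-0.6  0.4 -0.3] open 87.0
short 0.74 [584.03061717  69.31772177  52.5       ]
```

View pics/w2c.png

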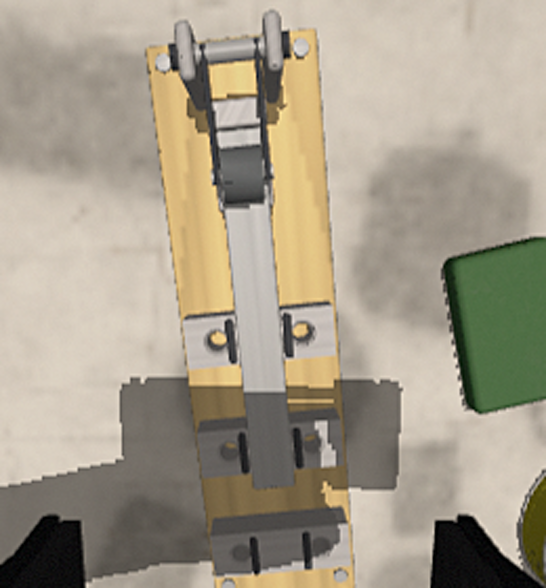

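Run:
```python
from h import *
p=get_image("wrist")
H=[(25,26,217,340),(25,-26,302,331),(-45,26,231,450),(-45,-26,311,443),(-115,26,240,551),(-115,-26,319,545)]
obs=[(p,(a,b,40),np.array([160+u/2.1,v/2.1])) for a,b,u,v in H]
q,r=fitpose(obs,[589,30,1.65]);print(np.round(q,4),r)
def j2w(x,y):
    c,s=np.cos(q[2]),np.sin(q[2]);return np.round([q[0]+c*x-s*y,q[1]+s*x+c*y],1)
print(j2w(35,0),j2w(-15,0))
# short tube end from crop: (252..) end centre at (272,488) top z 65
print("end",at(p,(160+272/2.1,488/2.1),65), "top at roller",at(p,(160+247/2.1,205/2.1),65))
go(*j2w(-10,0),130,q[2])
```

```text
[589.3258  32.5932   1.6595] [[-0.2, -0.5], [0.5, -0.1], [-1.0, 0.1], [0.3, -0.1], [0.1, 0.6], [0.2, 0.1]]
[586.2  67.5] [590.7  17.7]
end [593.94257198 -30.86035287  65.        ] top at roller [580.61234625 130.34938958  65.        ]
row [-0.0245, 0.0082, 0.3096, 0.0, 0.0001, -0.0604] pos [585.4  37.4 315.8] yaw 1.5646 t 4.95 F [-0.6  0.3  0.4] open 87.5
```

Jig pose fits to under 1 px. I'll go above the short tube (jig x = 15).

```bash
cat >> h.py <<'E'
J=np.array([589.33,32.59,1.6595])
def j2w(x,y=0):
    c,s=np.cos(J[2]),np.sin(J[2]);return J[0]+c*x-s*y,J[1]+s*x+c*y
def w2j(X,Y):
    c,s=np.cos(J[2]),np.sin(J[2]);return np.round([c*(X-J[0])+s*(Y-J[1]),-s*(X-J[0])+c*(Y-J[1])],1)
E
python3 -c "
from h import *
go(*j2w(15),110,J[2])"
```

```text
row [0.017, 0.0042, 0.3429, 0.0, 0.0001, -0.0604] pos [585.4  37.4 315.8] yaw 1.5646 t 4.95 F [-0.6  0.3  0.4] open 87.5
```

Call:
send_rows(moves=[[0.017,0.004,0.05,0,0,-0.06],[0.017,0.004,0.1,0,0,-0.06],[0.017,0.004,0.16,0,0,-0.06],[0.017,0.004,0.22,0,0,-0.06],[0.017,0.004,0.27,0,0,-0.06],[0.017,0.004,0.31,0,0,-0.06],[0.017,0.004,0.343,0,0,-0.06],[0.017,0.004,0.343,0,0,-0.06],[0.017,0.004,0.343,0,0,-0.06],[0.017,0.004,0.343,0,0,-0.06]])

```text
time: 5.78
eef_pos: [588.8, 47.8, 111.4]
ee_rot: [[-0.088, 0.996, 0.002], [0.996, 0.088, 0.0], [0.0, 0.002, -1.0]]
ft_force: [0.1, -0.0, 0.4]
opening: 86.9
grip_force: 0.0
```

```bash
python3 -c "
from h import *
go(*j2w(15),60,J[2])"
```

```text
row [-0.0004, -0.0016, 0.0857, 0.0013, -0.0, -0.0004] pos [588.8  47.8 111.4] yaw 1.6589 t 5.78 F [ 0.1 -0.   0.4] open 86.9
```

Call:
send_rows(moves=[[0,-0.001,0.03,0,0,0],[0,-0.001,0.06,0,0,0],[0,-0.001,0.084,0,0,0],[0,-0.001,0.084,0,0,0],[0,-0.001,0.084,0,0,0],[0,-0.001,0.084,0,0,0],[0,-0.001,0.084,0,0,0],[0,-0.001,0.084,0,0,0],[0,-0.001,0.084,0,0,0],[0,-0.001,0.084,0,0,0]])

```text
time: 6.62
eef_pos: [587.5, 47.5, 60.0]
ee_rot: [[-0.088, 0.996, 0.001], [0.996, 0.088, -0.0], [-0.0, 0.001, -1.0]]
ft_force: [0.5, -0.0, -0.0]
opening: 87.3
grip_force: 0.0
```

Call:
send_rows(moves=[[0,0,0,0,0,0],[0,0,0,0,0,0],[0,0,0,0,0,0],[0,0,0,0,0,0],[0,0,0,0,0,0],[0,0,0,0,0,0],[0,0,0,0,0,0],[0,0,0,0,0,0],[0,0,0,0,0,0],[0,0,0,0,0,0]], hand=1, grip_force=50)

```text
time: 7.45
eef_pos: [587.2, 47.5, 59.5]
ee_rot: [[-0.088, 0.996, -0.0], [0.996, 0.088, -0.0], [-0.0, -0.0, -1.0]]
ft_force: [0.4, 1.1, -0.8]
opening: 28.2
grip_force: 0.0
```

Call:
send_rows(moves=[[0,0,0,0,0,0],[0,0,0,0,0,0],[0,0,0,0,0,0],[0,0,0,0,0,0],[0,0,0,0,0,0],[0,0,0,0,0,0],[-0.01,0,0,0,0,0],[-0.02,0,0,0,0,0],[-0.03,0,0,0,0,0],[-0.04,0,0,0,0,0]])

```text
time: 8.28
eef_pos: [589.4, 23.7, 59.5]
ee_rot: [[-0.088, 0.996, -0.0], [0.996, 0.088, 0.001], [0.001, 0.0, -1.0]]
ft_force: [0.2, 3.9, -1.6]
opening: 24.6
grip_force: 50.0
```

Call:
send_rows(moves=[[-0.01,0,0,0,0,0],[-0.02,0,0,0,0,0],[-0.03,0,0,0,0,0],[-0.04,0,0,0,0,0],[-0.05,0,0,0,0,0],[-0.06,0,0,0,0,0],[-0.07,0,0,0,0,0],[-0.08,0,0,0,0,0],[-0.09,0,0,0,0,0],[-0.09,0,0,0,0,0]])

```text
time: 9.12
eef_pos: [594.3, -32.5, 59.5]
ee_rot: [[-0.086, 0.996, 0.0], [0.996, 0.086, -0.002], [-0.002, -0.0, -1.0]]
ft_force: [0.2, -1.5, 0.9]
opening: 24.6
grip_force: 50.0
```

Run:
```python
from h import *
go(*j2w(-60),120,J[2])
q=get_image("side")
for th,z in(("short_tube",52.5),("tube",12.5),("holddown_roller",73)): print(th,[(d["p"],np.round(at(q,d["at"],z))) for d in spot_point(q,th)[:3]])
```

```text
row [0.0086, 0.0013, -0.1008, -0.0001, 0.001, -0.0016] pos [594.3 -32.5  59.5] yaw 1.657 t 9.12 F [ 0.2 -1.5  0.9] open 24.6
short_tube [(0.7, array([594., -17.,  52.]))]
tube [(0.64, array([ 462., -353.,   12.]))]
holddown_roller [(0.59, array([580., 130.,  73.]))]
```

Call:
send_rows(moves=[[0,0,-0.03,0,0,0],[0,0,-0.06,0,0,0],[0,0,-0.09,0,0,0],[0,0,-0.1,0,0,0],[0,-0.05,-0.1,0,0,0],[0,-0.1,-0.1,0,0,0],[0,-0.15,-0.1,0,0,0],[0,-0.19,-0.1,0,0,0],[0,-0.21,-0.1,0,0,0],[0,-0.21,-0.1,0,0,0]])

```text
time: 10.15
eef_pos: [464.9, -41.8, 118.2]
ee_rot: [[-0.087, 0.996, -0.004], [0.996, 0.087, -0.002], [-0.002, -0.004, -1.0]]
ft_force: [0.5, -1.1, -2.5]
opening: 24.8
grip_force: 50.0
```

Run:
```python
from h import *
go(468,-38,20,J[2])
```

```text
row [0.0061, 0.0064, 0.1636, -0.0028, 0.0012, -0.0007] pos [464.9 -41.8 118.2] yaw 1.6583 t 10.15 F [ 0.5 -1.1 -2.5] open 24.8
```

Call:
send_rows(moves=[[0,0,0.03,0,0,0],[0,0,0.06,0,0,0],[0,0,0.09,0,0,0],[0,0,0.12,0,0,0],[0,0,0.14,0,0,0],[0,0,0.15,0,0,0],[0,0,0.156,0,0,0],[0,0,0.16,0,0,0],[0,0,0.162,0,0,0],[0,0,0.163,0,0,0]])

```text
time: 10.98
eef_pos: [469.3, -41.3, 22.3]
ee_rot: [[-0.088, 0.996, 0.001], [0.996, 0.088, -0.0], [-0.001, 0.001, -1.0]]
ft_force: [-0.2, 0.5, -2.9]
opening: 24.3
grip_force: 50.0
```

Run:
```python
from h import *
go(468,-38,20,J[2])
```

```text
row [0.0057, -0.0016, 0.0038, 0.0007, 0.0003, -0.0004] pos [469.3 -41.3  22.3] yaw 1.6589 t 10.98 F [-0.2  0.5 -2.9] open 24.3
```

Call:
send_rows(moves=[[0,0,0.003,0,0,0],[0,0,0.004,0,0,0],[0,0,0.004,0,0,0],[0,0,0.004,0,0,0],[0,0,0.004,0,0,0],[0,0,0.004,0,0,0],[0,0,0.004,0,0,0],[0,0,0.004,0,0,0],[0,0,0.004,0,0,0],[0,0,0.004,0,0,0]])

```text
time: 11.82
eef_pos: [468.8, -41.4, 19.5]
ee_rot: [[-0.088, 0.996, 0.0], [0.996, 0.088, -0.0], [-0.0, 0.0, -1.0]]
ft_force: [-0.2, -0.7, -1.5]
opening: 24.5
grip_force: 50.0
```

Call:
send_rows(moves=[[0,0,0,0,0,0],[0,0,0,0,0,0],[0,0,0,0,0,0],[0,0,0,0,0,0],[0,0,0,0,0,0],[0,0,0,0,0,0],[0,0,-0.03,0,0,0],[0,0,-0.09,0,0,0],[0,0,-0.15,0,0,0],[0,0,-0.2,0,0,0]], hand=0)

```text
time: 12.65
eef_pos: [468.8, -40.9, 141.4]
ee_rot: [[-0.089, 0.996, 0.001], [0.996, 0.089, 0.0], [-0.0, 0.001, -1.0]]
ft_force: [0.8, -0.0, 0.4]
opening: 82.1
grip_force: 0.0
```

Run:
```python
from h import *
q=get_image("side")
for th,z in(("short_tube",12.5),("tube",12.5)): print(th,[(d["p"],np.round(d["at"]),np.round(at(q,d["at"],z))) for d in spot_point(q,th)[:3]])
a=at(q,(308,172),25)[:2];b=at(q,(379,184),25)[:2];print(a,b,np.arctan2(*(a-b)[::-1]))
go(480,-290,250,2.2)
```

```text
short_tube [(0.81, array([308., 238.]), array([463., -12.,  12.]))]
tube []
[ 598.49771714 -328.43065803] [ 334.77684564 -367.18511903] 0.1459082561806388
row [-0.4142, -0.0197, -0.1792, 0.0027, 0.0027, -0.3447] pos [470.6 -41.7 141.8] yaw 1.6585 t 12.8 F [ 0.1 -0.  -0.5] open 86.1
```

Run:
```python
from h import *
go(430,-355,280,0.146)
```

```text
row [-0.515, -0.1119, -0.2294, 0.004, -0.001, 0.9629] pos [470.6 -41.7 141.8] yaw 1.6585 t 12.8 F [ 0.1 -0.  -0.5] open 86.1
```

Call:
send_rows(moves=[[-0.03,-0.006,-0.05,0,0,0.08],[-0.08,-0.015,-0.08,0,0,0.16],[-0.14,-0.03,-0.11,0,0,0.24],[-0.2,-0.04,-0.14,0,0,0.32],[-0.26,-0.055,-0.17,0,0,0.4],[-0.32,-0.07,-0.2,0,0,0.48],[-0.38,-0.08,-0.23,0,0,0.56],[-0.44,-0.1,-0.23,0,0,0.64],[-0.48,-0.105,-0.23,0,0,0.72],[-0.515,-0.112,-0.23,0,0,0.8]])

```text
time: 13.63
eef_pos: [427.3, -357.6, 275.5]
ee_rot: [[0.921, 0.389, -0.002], [0.389, -0.921, 0.001], [-0.002, -0.002, -1.0]]
ft_force: [-0.2, 1.0, 0.3]
opening: 86.7
grip_force: 0.0
```

Call:
send_rows(moves=[[0,0,0,0,0,0.08],[0,0,0,0,0,0.163],[0,0,0,0,0,0.163],[0,0,0,0,0,0.163],[0,0,0,0,0,0.163],[0,0,0,0,0,0.163],[0,0,0,0,0,0.163],[0,0,0,0,0,0.163],[0,0,0,0,0,0.163],[0,0,0,0,0,0.163]])

```text
time: 14.47
eef_pos: [428.9, -354.9, 277.5]
ee_rot: [[0.988, 0.153, 0.0], [0.153, -0.988, -0.0], [-0.0, 0.0, -1.0]]
ft_force: [0.4, -0.2, 0.4]
opening: 87.0
grip_force: 0.0
```

```bash
cat >> h.py <<'E'
def tubeat(p,z=25,guess=None):
    """bright blob -> long thin rectangle on plane z"""
    pass
E
python3 - <<'E'
from h import *
go(470,-350,100,0.146)
p=get_image("wrist");save(p,"w3.png");np.save("/tmp/x.npy",p["R"])
for th,z in(("tube",12.5),("short_tube",12.5)): print(th,[(d["p"],np.round(d["at"]),np.round(at(p,d["at"],z))) for d in spot_point(p,th)[:3]])
import json;json.dump({k:(np.array(v).tolist()) for k,v in p.items() if k!="frame"},open("/tmp/p.json","w"))
E
```

```text
row [0.069, 0.0022, 0.2958, 0.0002, 0.0, 0.0046] pos [ 428.9 -354.9  277.5] yaw 0.1533 t 14.47 F [ 0.4 -0.2  0.4] open 87.0
tube [(0.67, array([315., 133.]), array([ 488., -386.,   12.]))]
short_tube [(0.95, array([  4., 100.]), array([470., -20.,  12.]))]
```

View pics/w3.png

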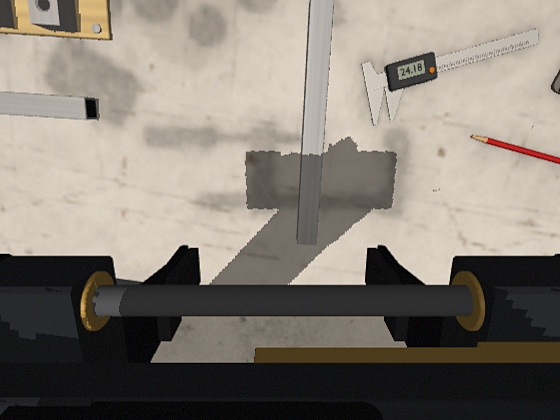

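Tube centre line runs from about (308,238) near end to (321,0) and beyond the top edge. The short tube lies at far left (0-98,105).

Run:
```python
from h import *
import json
p=json.load(open("/tmp/p.json"));p["frame"]=np.zeros((420,560,3))
a=at(p,(308,237),25)[:2];b=at(p,(321,0),25)[:2];d=(b-a)/np.linalg.norm(b-a);y=np.arctan2(d[1],d[0]);m=a+140*d
print(a,b,np.linalg.norm(b-a),y,m); go(m[0],m[1],110,y)
```

```text
[ 360.06388268 -399.07201553] [ 623.79615271 -366.62402633] 265.7208728343659 0.12241859938810701 [ 499.01615019 -381.97618696]
row [0.1087, 0.0622, 0.2791, 0.0001, -0.0, 0.0195] pos [ 428.9 -355.   277.4] yaw 0.153 t 14.62 F [-0.9  0.1 -0.3] open 86.9
```

Call:
send_rows(moves=[[0.05,0.03,0.03,0,0,0.02],[0.1,0.06,0.07,0,0,0.02],[0.109,0.062,0.12,0,0,0.02],[0.109,0.062,0.17,0,0,0.02],[0.109,0.062,0.22,0,0,0.02],[0.109,0.062,0.26,0,0,0.02],[0.109,0.062,0.279,0,0,0.02],[0.109,0.062,0.279,0,0,0.02],[0.109,0.062,0.279,0,0,0.02],[0.109,0.062,0.279,0,0,0.02]])

```text
time: 15.45
eef_pos: [500.3, -382.5, 112.1]
ee_rot: [[0.993, 0.121, 0.003], [0.121, -0.993, -0.002], [0.002, 0.002, -1.0]]
ft_force: [0.1, -0.7, 0.4]
opening: 86.7
grip_force: 0.0
```

Run:
```python
from h import *
go(499,-382,20,.1224)
p=get_image("wrist");save(p,"w4.png")
```

```text
row [-0.0025, -0.0015, 0.1535, 0.0015, -0.0015, -0.0006] pos [ 500.3 -382.5  112.1] yaw 0.1214 t 15.45 F [ 0.1 -0.7  0.4] open 86.7
```

View pics/w4.png

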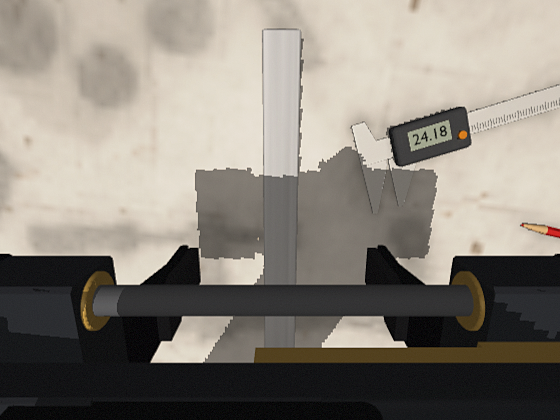

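The tube is centred between the fingers (column 281), its far end at (281,30). Descend and grip.

Call:
send_rows(moves=[[0,0,0.04,0,0,0],[0,0,0.08,0,0,0],[0,0,0.12,0,0,0],[0,0,0.14,0,0,0],[0,0,0.153,0,0,0],[0,0,0.153,0,0,0],[0,0,0.153,0,0,0],[0,0,0.153,0,0,0],[0,0,0.153,0,0,0],[0,0,0.153,0,0,0]])

```text
time: 16.33
eef_pos: [499.9, -382.3, 19.5]
ee_rot: [[0.993, 0.121, 0.002], [0.121, -0.993, -0.001], [0.001, 0.002, -1.0]]
ft_force: [0.0, -0.7, -0.2]
opening: 87.2
grip_force: 0.0
```

Call:
send_rows(moves=[[0,0,0,0,0,0],[0,0,0,0,0,0],[0,0,0,0,0,0],[0,0,0,0,0,0],[0,0,0,0,0,0],[0,0,0,0,0,0],[0,0,0,0,0,0],[0,0,0,0,0,0],[0,0,0,0,0,0],[0,0,0,0,0,0]], hand=1, grip_force=55)

```text
time: 17.17
eef_pos: [499.2, -381.8, 18.1]
ee_rot: [[0.993, 0.121, -0.0], [0.121, -0.993, -0.0], [-0.0, 0.0, -1.0]]
ft_force: [0.2, 0.0, -1.0]
opening: 28.6
grip_force: 0.0
```

Call:
send_rows(moves=[[0,0,0,0,0,0],[0,0,0,0,0,0],[0,0,0,0,0,0],[0,0,0,0,0,0],[0,0,-0.01,0,0,0],[0,0,-0.03,0,0,0],[0,0,-0.07,0,0,0],[0,0,-0.12,0,0,0],[0,0,-0.17,0,0,0],[0,0,-0.2,0,0,0]])

```text
time: 18.0
eef_pos: [500.4, -382.5, 142.6]
ee_rot: [[0.993, 0.121, 0.004], [0.121, -0.993, -0.003], [0.003, 0.003, -1.0]]
ft_force: [0.8, 0.1, -2.8]
opening: 24.5
grip_force: 55.0
```

Run:
```python
from h import *
import json
go(*j2w(-60),140,J[2])
p=get_image("wrist");save(p,"w5.png")
i=p["frame"][:,282,:].astype(int).sum(1);print(i[0:80:3])
for v in(15,20,25,30): print(v,w2j(*at(p,(281,v),state()["eef_pos"][2]+5)[:2]))
for v in (10,20,30,40):
  o=at(p,(281,v),state()["eef_pos"][2]+5)-state()["eef_pos"];print(v,np.array(state()["ee_rot"]).T@o)
```

```text
row [0.2277, -0.5687, 0.0031, 0.0033, 0.0, -0.9791] pos [ 500.4 -382.5  142.6] yaw 0.1216 t 18.0 F [ 0.8  0.1 -2.8] open 24.5
[647 650 647 648 648 644 646 650 649 650 647 650 653 652 650 650 653 654
 653 652 654 653 654 655 656 651 652]
15 [-401.7   13.7]
20 [-401.8   15.4]
25 [-401.8   17.1]
30 [-401.9   18.8]
10 [111.95825981  -1.37518176  -4.25527802]
20 [108.59397245  -1.37973573  -4.27799886]
30 [105.18044163  -1.38435635  -4.30105226]
40 [101.71657822  -1.3890451   -4.32444558]
```

Call:
send_rows(moves=[[0.02,-0.05,0,0,0,-0.08],[0.04,-0.1,0,0,0,-0.16],[0.06,-0.16,0,0,0,-0.24],[0.08,-0.21,0,0,0,-0.32],[0.1,-0.26,0,0,0,-0.4],[0.12,-0.31,0,0,0,-0.48],[0.14,-0.36,0,0,0,-0.56],[0.16,-0.4,0,0,0,-0.64],[0.18,-0.45,0,0,0,-0.72],[0.2,-0.49,0,0,0,-0.8]])

```text
time: 18.88
eef_pos: [582.3, -73.0, 138.0]
ee_rot: [[0.191, 0.982, -0.001], [0.982, -0.191, 0.0], [0.0, -0.001, -1.0]]
ft_force: [-0.0, -0.4, -3.9]
opening: 24.9
grip_force: 55.0
```

Run:
```python
from h import *
go(*j2w(-60),110,J[2])
p=get_image("wrist");s=state()
for v in(28,30,32):
  o=at(p,(281,v),s["eef_pos"][2]-87.1)-s["eef_pos"];print(v,np.array(s["ee_rot"]).T@o)
```

```text
row [0.0789, 0.0057, 0.0466, -0.0004, -0.0001, -0.1788] pos [582.3 -73.  138. ] yaw 1.3786 t 18.88 F [-0.  -0.4 -3.9] open 24.9
28 [119.33248763   0.43525136  87.8233924 ]
30 [118.19182446   0.41846572  87.81647955]
32 [117.04778661   0.40163041  87.80954624]
```

Call:
send_rows(moves=[[0.02,0.002,0,0,0,-0.08],[0.05,0.005,0,0,0,-0.15],[0.075,0.006,0,0,0,-0.179],[0.075,0.006,0.02,0,0,-0.179],[0.075,0.006,0.047,0,0,-0.179],[0.075,0.006,0.047,0,0,-0.179],[0.075,0.006,0.047,0,0,-0.179],[0.075,0.006,0.047,0,0,-0.179],[0.075,0.006,0.047,0,0,-0.179],[0.075,0.006,0.047,0,0,-0.179]])

```text
time: 19.77
eef_pos: [595.6, -32.4, 110.7]
ee_rot: [[-0.081, 0.997, 0.001], [0.997, 0.081, -0.0], [-0.001, 0.001, -1.0]]
ft_force: [0.6, 1.2, -3.3]
opening: 25.1
grip_force: 55.0
```

Run:
```python
from h import *
go(*j2w(-64),59.5,J[2]); s=state(); print(w2j(*s["eef_pos"][:2]))
q=get_image("side");d=spot_point(q,"tube");print([(a["p"],a["at"],w2j(*at(q,a["at"],s["eef_pos"][2]-5.6)[:2])) for a in d[:2]])
p=get_image("wrist");save(p,"w6.png")
cv2.imwrite("pics/s6.png",cv2.resize(q["frame"][150:290,190:370],None,fx=4,fy=4,interpolation=cv2.INTER_CUBIC))
```

```text
row [0.0022, -0.0009, 0.0854, 0.0008, 0.0003, -0.005] pos [595.6 -32.4 110.7] yaw 1.6516 t 19.77 F [ 0.6  1.2 -3.3] open 25.1
[-65.3  -0.5]
[(0.71, [274.3, 196.8], array([-86.1,  -4.1])), (0.22, [250.8, 247.3], array([143. ,  16.6]))]
```

View pics/s6.png

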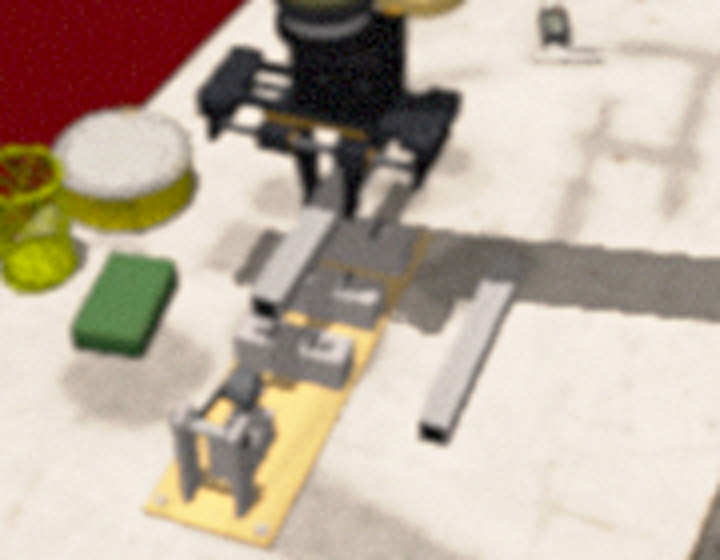

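The tube's front end is at crop (272,294), short of the roller. Lower it into the seat.

Call:
send_rows(moves=[[0,-0.001,0.02,0,0,-0.005],[0,-0.001,0.04,0,0,-0.005],[0,-0.001,0.055,0,0,-0.005],[0,-0.001,0.065,0,0,-0.005],[0,-0.001,0.072,0,0,-0.005],[0,-0.001,0.078,0,0,-0.005],[0,-0.001,0.082,0,0,-0.005],[0,-0.001,0.084,0,0,-0.005],[0,-0.001,0.084,0,0,-0.005],[0,-0.001,0.084,0,0,-0.005]])

```text
time: 20.75
eef_pos: [594.8, -32.1, 59.9]
ee_rot: [[-0.09, 0.996, 0.001], [0.996, 0.09, -0.0], [-0.0, 0.001, -1.0]]
ft_force: [-0.2, -0.2, -3.0]
opening: 24.8
grip_force: 55.0
```

Run:
```python
from h import *
go(*j2w(22),59,J[2]); s=state(); print(w2j(*s["eef_pos"][:2]))
```

```text
row [0.1448, 0.0007, 0.0014, 0.0003, 0.0001, 0.0006] pos [594.8 -32.1  59.9] yaw 1.6605 t 20.75 F [-0.2 -0.2 -3. ] open 24.8
[-64.9   0.3]
```

Call:
send_rows(moves=[[0.012,0,0.001,0,0,0],[0.024,0,0.001,0,0,0],[0.036,0,0.001,0,0,0],[0.048,0,0.001,0,0,0],[0.06,0,0.001,0,0,0],[0.07,0,0.001,0,0,0],[0.08,0,0.001,0,0,0],[0.09,0,0.001,0,0,0],[0.1,0,0.001,0,0,0],[0.11,0,0.001,0,0,0]])

```text
time: 21.58
eef_pos: [588.3, 33.8, 58.7]
ee_rot: [[-0.089, 0.996, -0.0], [0.996, 0.089, -0.001], [-0.001, -0.0, -1.0]]
ft_force: [0.8, -2.7, -5.0]
opening: 24.7
grip_force: 55.0
```

Run:
```python
from h import *
go(*j2w(22),59,J[2]); s=state(); print(w2j(*s["eef_pos"][:2]))
q=get_image("side");d=spot_point(q,"tube");print([(a["p"],a["at"],w2j(*at(q,a["at"],52.5)[:2])) for a in d[:2]])
```

```text
row [0.0345, 0.0015, -0.0005, -0.0003, 0.0004, 0.0005] pos [588.3  33.8  58.7] yaw 1.6603 t 21.58 F [ 0.8 -2.7 -5. ] open 24.7
[1.3 0.9]
[(0.89, [266.9, 226.2], array([-2.2,  2.8])), (0.37, [279.4, 205.6], array([-108.6,    3.7]))]
```

Call:
send_rows(moves=[[0.006,0.001,0,0,0,0],[0.012,0.001,0,0,0,0],[0.018,0.001,0,0,0,0],[0.022,0.001,0,0,0,0],[0.025,0.001,0,0,0,0],[0.027,0.001,0,0,0,0],[0.028,0.001,0,0,0,0],[0.029,0.001,0,0,0,0],[0.03,0.001,0,0,0,0],[0.03,0.001,0,0,0,0]])

```text
time: 22.52
eef_pos: [587.9, 42.1, 58.7]
ee_rot: [[-0.085, 0.996, -0.002], [0.996, 0.085, -0.012], [-0.012, -0.003, -1.0]]
ft_force: [-1.9, -16.7, -1.1]
opening: 24.7
grip_force: 55.0
```

Run:
```python
from h import *
go(*j2w(22),59,J[2]); s=state(); print(w2j(*s["eef_pos"][:2]))
q=get_image("side");d=spot_point(q,"holddown_roller");print([(a["p"],a["at"]) for a in d[:2]])
cv2.imwrite("pics/s7.png",cv2.resize(q["frame"][190:290,210:330],None,fx=6,fy=6,interpolation=cv2.INTER_CUBIC))
```

```text
row [0.0206, 0.0009, -0.0007, -0.0017, 0.0078, -0.0025] pos [587.9  42.1  58.7] yaw 1.6556 t 22.52 F [ -1.9 -16.7  -1.1] open 24.7
[9.6 0.6]
[(0.72, [252.1, 243.9]), (0.72, [250.6, 259.7])]
```

View pics/s7.png

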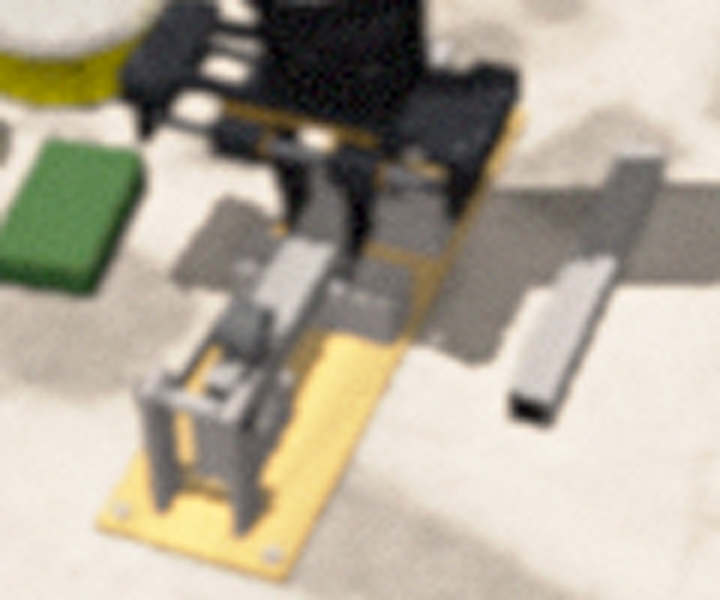

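Run:
```python
from h import *
p=get_image("wrist");c=get_image("scene")
cv2.imwrite("pics/m8.png",np.hstack([cv2.resize(p["frame"][0:240,180:400],(400,436)),cv2.resize(c["frame"][185:255,220:340],(400,436*1),interpolation=cv2.INTER_CUBIC)]))
for n,im in(("w",p),("s",c)):
  for X in(101,120,129,140,157): print(n,X,[np.round(proj(im,[*j2w(X,0),z])) for z in(40,56,65)])
print([np.round(proj(c,[*j2w(X,0),65])) for X in(-150,-130,-110)])
go(*j2w(22),59,J[2])
for n in("tube","holddown_roller","end_stop"):print(n,[(round(a["p"],2),np.round(a["at"])) for a in spot_point(p,n)[:2]],[(round(a["p"],2),np.round(a["at"])) for a in spot_point(c,n)[:2]])
```

```text
w 101 [array([283.,  78.]), array([282.,  74.]), array([282.,  72.])]
w 120 [array([282.,  32.]), array([282.,  24.]), array([282.,  18.])]
w 129 [array([282.,  10.]), array([282.,  -2.]), array([282.,  -9.])]
w 140 [array([282., -19.]), array([282., -34.]), array([282., -44.])]
w 157 [array([282., -66.]), array([282., -87.]), array([ 282., -102.])]
s 101 [array([245., 213.]), array([244., 209.]), array([244., 207.])]
s 120 [array([239., 211.]), array([239., 208.]), array([239., 206.])]
s 129 [array([237., 211.]), array([237., 207.]), array([236., 205.])]
s 140 [array([234., 210.]), array([234., 206.]), array([233., 204.])]
s 157 [array([229., 209.]), array([229., 205.]), array([229., 203.])]
[array([317., 224.]), array([311., 223.]), array([305., 221.])]
row [0.0206, 0.0009, -0.0007, -0.0017, 0.0077, -0.0025] pos [587.9  42.2  58.7] yaw 1.6555 t 22.72 F [ -1.2 -16.7  -1.6] open 24.5
tube [(0.88, array([284., 290.]))] [(0.65, array([276., 214.]))]
holddown_roller [(0.75, array([279.,  33.]))] [(0.51, array([238., 203.])), (0.51, array([263., 218.]))]
end_stop [] [(0.89, array([236., 206.])), (0.42, array([240., 201.]))]
```

View pics/m8.png

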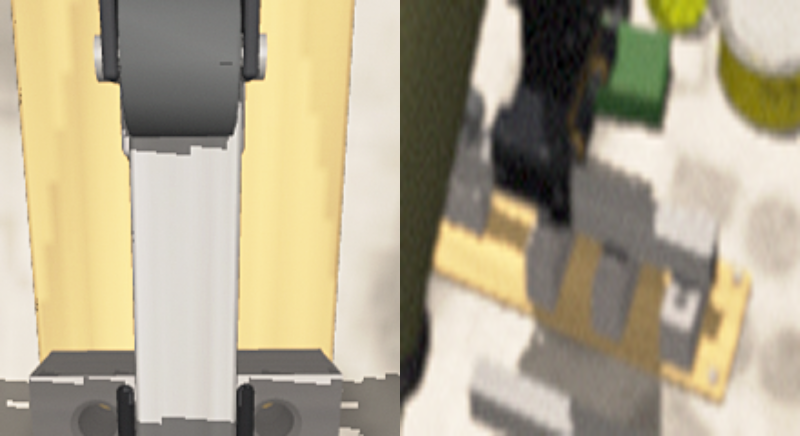

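Run:
```python
from h import *
c=get_image("scene")
for X in(-130,-140,-152): print(X,[np.round(proj(c,[*j2w(X,y),z]),1).tolist() for y,z in((12.5,65),(-12.5,65),(12.5,40),(-12.5,40))])
print("br",[np.round(proj(c,[*j2w(-130,y),40]),1).tolist() for y in (45,-45)],"base",[np.round(proj(c,[*j2w(-180,y),8]),1).tolist() for y in (50,-50)])
f_=cv2.resize(c["frame"][195:250,280:340],None,fx=12,fy=10,interpolation=cv2.INTER_NEAREST)
for X,col in((-130,(0,255,0)),(-140,(0,0,255)),(-152,(255,0,0))):
  P=[proj(c,[*j2w(X,y),z]) for y,z in((12.5,65),(-12.5,65),(-12.5,40),(12.5,40))]
  cv2.polylines(f_,[np.int32([[(u-280+.5)*12,(v-195+.5)*10] for u,v in P])],True,col,1)
P=[proj(c,[*j2w(-180,y),8]) for y in(50,-50)];cv2.polylines(f_,[np.int32([[(u-280+.5)*12,(v-195+.5)*10] for u,v in P])],False,(255,0,255),1)
cv2.imwrite("pics/m9.png",f_)
```

```text
-130 [[309.4, 225.1], [311.9, 220.1], [309.3, 230.8], [311.7, 225.8]]
-140 [[312.4, 225.8], [314.9, 220.8], [312.3, 231.6], [314.7, 226.6]]
-152 [[316.0, 226.6], [318.4, 221.6], [315.8, 232.4], [318.2, 227.4]]
br [[306.0, 237.5], [314.8, 219.5]] base [[320.4, 249.5], [329.6, 229.2]]
```

View pics/m9.png

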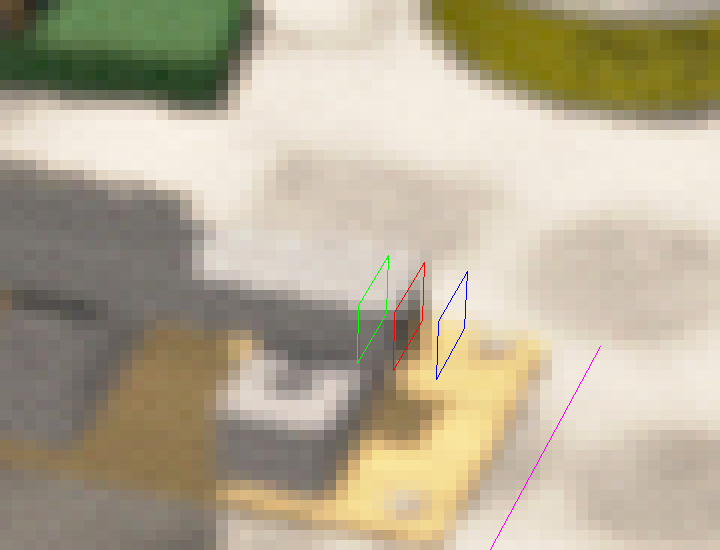

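Rear end matches X = -140 (the red outline), and 17 N of push means the tube is against the stop. Relax, release and rise.

Call:
send_rows(moves=[[-0.004,0,0,0,0,0],[-0.008,0,0,0,0,0],[-0.01,0,0,0,0,0],[-0.01,0,0,0,0,0],[-0.01,0,0,0,0,0],[-0.01,0,0,0,0,0],[-0.01,0,0,0,0,0],[-0.01,0,0,0,0,0],[-0.01,0,0,0,0,0],[-0.01,0,0,0,0,0]])

```text
time: 23.9
eef_pos: [587.9, 42.0, 58.6]
ee_rot: [[-0.088, 0.996, -0.001], [0.996, 0.088, -0.005], [-0.005, -0.002, -1.0]]
ft_force: [-0.2, -8.5, -3.8]
opening: 24.4
grip_force: 55.0
```

Call:
send_rows(moves=[[0,0,0,0,0,0],[0,0,0,0,0,0],[0,0,0,0,0,0],[0,0,0,0,0,0],[0,0,0,0,0,0],[0,0,0,0,0,0],[0,0,0,0,0,0],[0,0,-0.06,0,0,0],[0,0,-0.12,0,0,0],[0,0,-0.18,0,0,0]], hand=0)

```text
time: 24.73
eef_pos: [587.5, 45.9, 167.7]
ee_rot: [[-0.09, 0.996, -0.002], [0.996, 0.09, 0.001], [0.001, -0.002, -1.0]]
ft_force: [1.5, -0.1, 0.1]
opening: 82.2
grip_force: 0.0
```

Run:
```python
from h import *
s=state();print(w2j(*s["eef_pos"][:2]))
q=get_image("side")
for n,z in(("rack",0),("ubolt_1",0)):print(n,[(round(a["p"],2),np.round(a["at"]),np.round(at(q,a["at"],z)[:2])) for a in spot_point(q,n)[:4]])
for n in("ubolt_1",):print("lf",[(round(a["p"],2),np.round(a["at"]),np.round(at(q,a["at"],40)[:2])) for a in look_for(q,n)[:4]])
go(400,250,280,2.0)
```

```text
[13.4  0.7]
rack [(0.84, array([258., 336.]), array([446., 351.]))]
ubolt_1 [(0.6, array([239., 322.]), array([512., 337.])), (0.53, array([278., 350.]), array([384., 365.])), (0.5, array([262., 334.]), array([441., 342.])), (0.18, array([174., 292.]), array([728., 334.]))]
lf [(0.61, array([233., 308.]), array([530., 329.])), (0.55, array([255., 321.]), array([460., 340.])), (0.42, array([277., 337.]), array([391., 355.]))]
row [0.3671, -0.2825, -0.1876, 0.0013, 0.0007, -0.2162] pos [588.8  45.7 168. ] yaw 1.6604 t 24.93 F [-0.  -0.8 -0.7] open 86.3
```

Run:
```python
from h import *
go(436,296,260,1.36)
```

```text
row [0.4381, -0.2159, -0.1542, 0.0015, 0.0003, 0.1912] pos [588.8  45.7 168. ] yaw 1.6604 t 24.93 F [-0.  -0.8 -0.7] open 86.3
```

Call:
send_rows(moves=[[0.04,-0.02,-0.04,0,0,0.04],[0.1,-0.05,-0.08,0,0,0.08],[0.15,-0.07,-0.12,0,0,0.12],[0.2,-0.1,-0.154,0,0,0.16],[0.25,-0.125,-0.154,0,0,0.19],[0.3,-0.15,-0.154,0,0,0.191],[0.35,-0.175,-0.154,0,0,0.191],[0.4,-0.2,-0.154,0,0,0.191],[0.438,-0.216,-0.154,0,0,0.191],[0.438,-0.216,-0.154,0,0,0.191]], hand=0.55)

```text
time: 25.77
eef_pos: [430.7, 301.1, 258.2]
ee_rot: [[0.2, 0.98, -0.003], [0.98, -0.2, 0.001], [0.001, -0.003, -1.0]]
ft_force: [0.2, -0.5, 0.0]
opening: 40.1
grip_force: 0.0
```

Run:
```python
from h import *
import json
q=get_image("side");print("tube",[(round(a["p"],2),w2j(*at(q,a["at"],52.5)[:2])) for a in spot_point(q,"tube")[:2]],"roller",[(round(a["p"],2),w2j(*at(q,a["at"],79)[:2])) for a in spot_point(q,"holddown_roller")[:2]])
p=get_image("wrist");save(p,"w10.png")
for n,z in(("rack",0),("ubolt_1",0)):print(n,[(round(a["p"],2),np.round(a["at"]),np.round(at(p,a["at"],z)[:2])) for a in spot_point(p,n)[:4]])
print("lf",[(round(a["p"],2),np.round(a["at"]),np.round(at(p,a["at"],65)[:2])) for a in look_for(p,"ubolt_1")[:4]])
go(436,296,260,1.36)
json.dump({k:(np.array(v).tolist()) for k,v in p.items() if k!="frame"},open("/tmp/p.json","w"))
```

```text
tube [(0.67, array([132.8,   7. ]))] roller [(0.63, array([98. , -6.5]))]
rack [(0.82, array([286., 128.]), array([451., 352.])), (0.58, array([518.,  94.]), array([719., 333.]))]
ubolt_1 [(0.65, array([230., 127.]), array([387., 366.])), (0.65, array([340., 125.]), array([515., 342.])), (0.62, array([283., 128.]), array([448., 352.]))]
lf [(0.97, array([220., 133.]), array([387., 363.])), (0.94, array([350., 126.]), array([514., 343.])), (0.65, array([282., 129.]), array([447., 354.]))]
row [0.0026, -0.0011, -0.002, -0.0005, 0.0004, -0.0014] pos [436.3 294.4 258.8] yaw 1.3578 t 26.12 F [-0.3  0.2  0.4] open 39.2
```

View pics/w10.png

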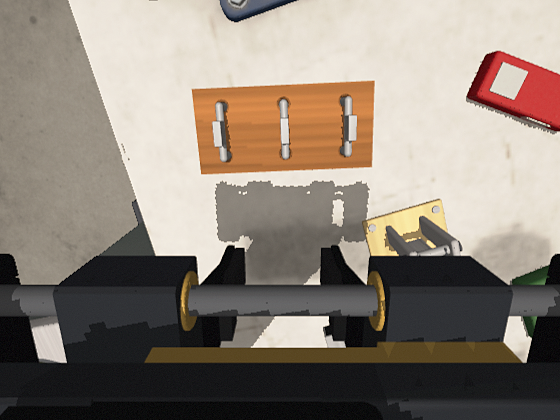

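Wrist view: rack corners at about (192,90), (374,81), (373,166), (202,174), and tabs near (219,133), (284,131) and (350,128). All three U-bolts are present.

Run:
```python
from h import *
import json
p=json.load(open("/tmp/p.json"));p["frame"]=np.zeros((420,560,3))
C=[(-95,45,192,90),(95,45,374,81),(95,-45,373,166),(-95,-45,202,174)]
q,r=fitpose([(p,(a,b,36),np.array([u,v])) for a,b,u,v in C],[450,352,-.2]);print(q,r)
c,s=np.cos(q[2]),np.sin(q[2])
for X in(-65,0,65):
  w=q[:2]+X*np.array([c,s]);print(X,np.round(w,1),"tabtop px",proj(p,[*w,77]),"radius",np.hypot(*w), "crown ends",proj(p,[w[0]-26*s,w[1]+26*c,57]),proj(p,[w[0]+26*s,w[1]-26*c,57]))
w=q[:2]+65*np.array([c,s]);go(*w,150,q[2]+np.pi/2)
```

```text
[ 4.50189303e+02  3.51974070e+02 -1.61878362e-01] [[-0.2, -0.5], [0.9, -1.0], [-0.3, 0.8], [-0.3, 1.0]]
-65 [386.  362.5] tabtop px [217.53365816 134.71625574] radius 529.5246731940107 crown ends [218.61058564 106.77610941] [223.68557175 159.12573288]
0 [450.2 352. ] tabtop px [285.17908849 131.32978519] radius 571.4509198897096 crown ends [283.84276558 103.42510606] [286.23404848 156.0669441 ]
65 [514.3 341.5] tabtop px [353.25527984 127.92174985] radius 617.3863686253259 crown ends [349.47545418 100.05352842] [349.15062288 152.99015436]
row [0.1044, 0.1107, 0.1811, -0.0005, 0.0004, -0.0326] pos [436.3 294.4 258.8] yaw 1.3578 t 26.12 F [-0.3  0.2  0.4] open 39.2
```

Call:
send_rows(moves=[[0.03,0.03,0.02,0,0,-0.033],[0.06,0.06,0.05,0,0,-0.033],[0.09,0.09,0.08,0,0,-0.033],[0.104,0.111,0.12,0,0,-0.033],[0.104,0.111,0.15,0,0,-0.033],[0.104,0.111,0.181,0,0,-0.033],[0.104,0.111,0.181,0,0,-0.033],[0.104,0.111,0.181,0,0,-0.033],[0.104,0.111,0.181,0,0,-0.033],[0.104,0.111,0.181,0,0,-0.033]])

```text
time: 26.95
eef_pos: [514.5, 343.2, 152.4]
ee_rot: [[0.159, 0.987, 0.002], [0.987, -0.159, 0.001], [0.001, 0.002, -1.0]]
ft_force: [-0.2, 0.9, -0.4]
opening: 38.6
grip_force: 0.0
```

Run:
```python
from h import *
go(514.3,341.5,67,1.4089)
```

```text
row [-0.0031, -0.0002, 0.1424, 0.0013, -0.0009, 0.0017] pos [514.5 343.2 152.4] yaw 1.4116 t 26.95 F [-0.2  0.9 -0.4] open 38.6
```

Call:
send_rows(moves=[[-0.003,0,0.04,0,0,0],[-0.003,0,0.08,0,0,0],[-0.003,0,0.12,0,0,0],[-0.003,0,0.142,0,0,0],[-0.003,0,0.142,0,0,0],[-0.003,0,0.142,0,0,0],[-0.003,0,0.142,0,0,0],[-0.003,0,0.142,0,0,0],[-0.003,0,0.142,0,0,0],[-0.003,0,0.142,0,0,0]])

```text
time: 27.78
eef_pos: [513.9, 341.5, 66.6]
ee_rot: [[0.158, 0.987, 0.002], [0.987, -0.158, 0.001], [0.001, 0.001, -1.0]]
ft_force: [-0.4, 0.0, -0.2]
opening: 38.9
grip_force: 0.0
```

Call:
send_rows(moves=[[0,0,0,0,0,0],[0,0,0,0,0,0],[0,0,0,0,0,0],[0,0,0,0,0,0],[0,0,0,0,0,0],[0,0,0,0,0,0],[0,0,0,0,0,0],[0,0,0,0,0,0],[0,0,0,0,0,0],[0,0,0,0,0,0]], hand=1, grip_force=50)

```text
time: 28.62
eef_pos: [513.3, 341.1, 65.5]
ee_rot: [[0.158, 0.987, -0.0], [0.987, -0.158, -0.0], [-0.0, -0.0, -1.0]]
ft_force: [-0.3, -0.2, -0.3]
opening: 7.9
grip_force: 50.0
```

Run:
```python
from h import *
go(514.3,341.5,190,1.4089)
```

```text
row [0.0008, 0.0015, -0.2075, -0.0, 0.0001, 0.0022] pos [513.3 341.1  65.5] yaw 1.4123 t 28.62 F [-0.3 -0.2 -0.3] open 7.9
```

Call:
send_rows(moves=[[0,0,-0.03,0,0,0],[0,0,-0.08,0,0,0],[0,0,-0.13,0,0,0],[0,0,-0.18,0,0,0],[0,0,-0.208,0,0,0],[0,0,-0.208,0,0,0],[0,0,-0.208,0,0,0],[0,0,-0.208,0,0,0],[0,0,-0.208,0,0,0],[0,0,-0.208,0,0,0]])

```text
time: 29.45
eef_pos: [512.7, 340.5, 188.6]
ee_rot: [[0.158, 0.987, -0.002], [0.987, -0.158, -0.001], [-0.002, -0.002, -1.0]]
ft_force: [-0.4, 0.4, -1.2]
opening: 7.7
grip_force: 50.0
```

Run:
```python
from h import *
go(*j2w(25),190,J[2]-np.pi/2)
```

```text
row [-0.4462, 0.1968, -0.002, -0.0004, 0.0019, 0.8427] pos [512.7 340.5 188.6] yaw 1.4124 t 29.45 F [-0.4  0.4 -1.2] open 7.7
```

Call:
send_rows(moves=[[-0.03,0.01,0,0,0,0.08],[-0.08,0.03,0,0,0,0.16],[-0.13,0.05,0,0,0,0.24],[-0.18,0.08,0,0,0,0.32],[-0.23,0.1,0,0,0,0.4],[-0.28,0.12,0,0,0,0.48],[-0.33,0.145,0,0,0,0.56],[-0.38,0.165,0,0,0,0.64],[-0.42,0.185,0,0,0,0.72],[-0.446,0.197,0,0,0,0.79]])

```text
time: 30.28
eef_pos: [588.2, 53.7, 189.1]
ee_rot: [[0.987, 0.16, -0.001], [0.16, -0.987, -0.002], [-0.002, 0.002, -1.0]]
ft_force: [-0.1, -1.3, -1.5]
opening: 7.5
grip_force: 50.0
```

Call:
send_rows(moves=[[0,0,0,0,0,0.053],[0,0,0,0,0,0.053],[0,0,0,0,0,0.053],[0,0,0,0,0,0.053],[0,0,0,0,0,0.053],[0,0,0,0,0,0.053],[0,0,0,0,0,0.053],[0,0,0,0,0,0.053],[0,0,0,0,0,0.053],[0,0,0,0,0,0.053]])

```text
time: 31.12
eef_pos: [587.9, 58.3, 190.4]
ee_rot: [[0.996, 0.088, 0.0], [0.088, -0.996, -0.0], [0.0, 0.0, -1.0]]
ft_force: [-0.4, -0.1, -0.7]
opening: 7.7
grip_force: 50.0
```

Run:
```python
from h import *
go(*j2w(25),110,J[2]-np.pi/2);print(w2j(*state()["eef_pos"][:2]))
p=get_image("wrist");save(p,"w11.png")
q=get_image("side");cv2.imwrite("pics/s11.png",cv2.resize(q["frame"][190:290,210:330],None,fx=6,fy=6,interpolation=cv2.INTER_CUBIC))
```

```text
row [-0.0013, 0.0012, 0.1339, 0.0001, -0.0, -0.0002] pos [587.9  58.3 190.4] yaw 0.0883 t 31.12 F [-0.4 -0.1 -0.7] open 7.7
[25.7 -0.8]
```

View pics/w11.png

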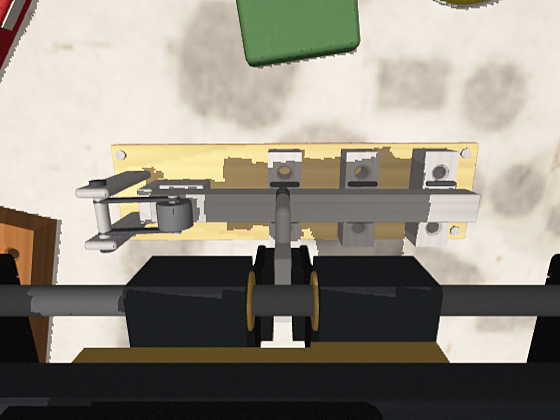

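Wrist view: tube in the seat with its rear end at (478,206), roller on it at (174,212). Holes show at (285,171), (360,171), (439,171), (358,227), (433,228). The U-bolt crown's far end is at (283,190).

Run:
```python
from h import *
p=get_image("wrist")
H=[(25,-26,285,171),(-45,-26,360,171),(-115,-26,439,171),(-45,26,358,227),(-115,26,433,228)]
q,r=fitpose([(p,(a,b,40),np.array([u,v])) for a,b,u,v in H],J);print(np.round(q,4),r,"old",J)
for z in(65,52): print("rear",w2j(*at(p,(478,206),z)[:2]))
s=state();R=np.array(s["ee_rot"]);T=np.array(s["eef_pos"])
for l in([30,0,65.5-57],[26,0,65.5],[26,0,65.5-57]): print(l,proj(p,T+R@np.array(l)))
print("stop px",[np.round(proj(p,[*j2w(140,y),56])) for y in(-16,16)],"tube front",[np.round(proj(p,[*j2w(140,y),65])) for y in(-12.5,12.5)])
f_=p["frame"][150:260,60:300];cv2.imwrite("pics/w12.png",cv2.resize(f_,None,fx=3.3,fy=3.3,interpolation=cv2.INTER_CUBIC))
```

```text
[590.3469  31.7923   1.6553] [[-1.3, 0.3], [1.7, 0.5], [0.6, 0.8], [-0.1, -0.5], [-0.7, -1.3]] old [589.33    32.59     1.6595]
rear [-140.6   -1.4]
rear [-148.4    2.1]
[30, 0, 8.5] [281.67045307 211.16985689]
[26, 0, 65.5] [281.80373427 192.92390589]
[26, 0, 8.5] [281.6776161  218.94420366]
stop px [array([149., 187.]), array([153., 223.])] tube front [array([145., 194.]), array([149., 222.])]
```

View pics/w12.png

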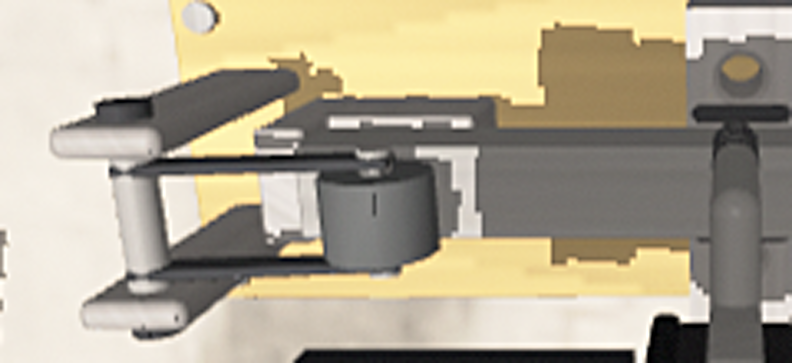

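Tube is home (rear end at -140.6, front at the stop). Descend to just above the holes.

Call:
send_rows(moves=[[0,0.002,0.02,0,0,0],[0,0.002,0.05,0,0,0],[0,0.002,0.08,0,0,0],[0,0.002,0.1,0,0,0],[0,0.002,0.115,0,0,0],[0,0.002,0.123,0,0,0],[0,0.002,0.123,0,0,0],[0,0.002,0.123,0,0,0],[0,0.002,0.123,0,0,0],[0,0.002,0.123,0,0,0]])

```text
time: 32.1
eef_pos: [588.7, 57.2, 117.5]
ee_rot: [[0.996, 0.088, 0.002], [0.088, -0.996, -0.0], [0.002, 0.0, -1.0]]
ft_force: [-0.7, -1.3, -0.7]
opening: 7.9
grip_force: 50.0
```

Run:
```python
from h import *
go(587.8,57.2,81.5,J[2]-np.pi/2)
p=get_image("wrist")
cv2.imwrite("pics/w13.png",cv2.resize(p["frame"][90:290,180:420],None,fx=3,fy=3,interpolation=cv2.INTER_CUBIC))
```

```text
row [-0.0015, -0.0001, 0.06, 0.0001, -0.0011, -0.0004] pos [588.7  57.2 117.5] yaw 0.0881 t 32.1 F [-0.7 -1.3 -0.7] open 7.9
```

View pics/w13.png

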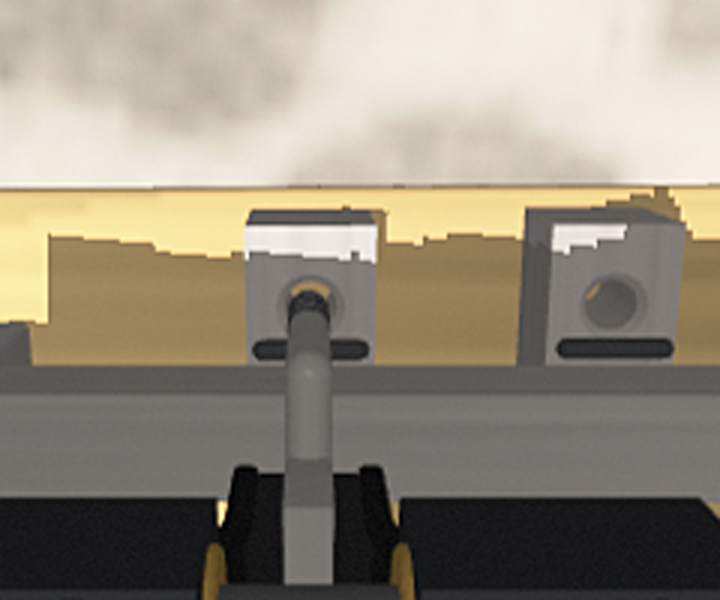

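Run:
```python
from h import *
p=get_image("wrist");s=state();R=np.array(s["ee_rot"]);T=np.array(s["eef_pos"])
cr=lambda u:np.round((np.array(u)-[180,90])*3,1)
for h in(65.5,77.5): print("tip",h,cr(proj(p,T+R@np.array([26,0,h]))),"outer",cr(proj(p,T+R@np.array([30,0,h]))))
print("hole pred",cr(proj(p,[*j2w(25,-26),40])),cr(proj(p,[*j2w(-45,-26),40])))
for u in((309,305),(613,303)): print("hole obs",w2j(*at(p,(180+u[0]/3,90+u[1]/3),40)[:2]))
print(w2j(*T[:2]))
```

```text
tip 65.5 [305.5 309. ] outer [305.5 291.1]
tip 77.5 [305.5 297.3] outer [305.5 280.2]
hole pred [303.2 303.4] [606.8 303.1]
hole obs [ 23.7 -25.6]
hole obs [-46.4 -26. ]
[24.5 -1.3]
```

Call:
send_rows(moves=[[-0.0025,0,0,0,0,0],[-0.0025,0,0.005,0,0,0],[-0.0025,0,0.01,0,0,0],[-0.0025,0,0.015,0,0,0],[-0.0025,0,0.02,0,0,0],[-0.0025,0,0.025,0,0,0],[-0.0025,0,0.03,0,0,0],[-0.0025,0,0.035,0,0,0],[-0.0025,0,0.04,0,0,0],[-0.0025,0,0.04,0,0,0]])

```text
time: 33.03
eef_pos: [586.0, 56.9, 91.7]
ee_rot: [[0.996, 0.088, -0.001], [0.088, -0.996, -0.0], [-0.001, -0.0, -1.0]]
ft_force: [-0.0, -0.3, -0.5]
opening: 8.0
grip_force: 50.0
```

Run:
```python
from h import *
go(*j2w(25),81.5,J[2]-np.pi/2);print(w2j(*state()["eef_pos"][:2]))
```

```text
row [0.002, -0.0009, 0.017, -0.0, 0.0008, -0.0003] pos [586.   56.9  91.7] yaw 0.0882 t 33.03 F [-0.  -0.3 -0.5] open 8.0
[24.5  1.2]
```

Call:
send_rows(moves=[[0.001,0,0.003,0,0,0],[0.001,0,0.006,0,0,0],[0.001,0,0.009,0,0,0],[0.001,0,0.012,0,0,0],[0.001,0,0.014,0,0,0],[0.001,0,0.016,0,0,0],[0.001,0,0.018,0,0,0],[0.001,0,0.02,0,0,0],[0.001,0,0.02,0,0,0],[0.001,0,0.02,0,0,0]])

```text
time: 33.87
eef_pos: [587.2, 57.0, 81.5]
ee_rot: [[0.996, 0.088, 0.0], [0.088, -0.996, -0.001], [0.0, 0.001, -1.0]]
ft_force: [-2.3, -0.4, 5.6]
opening: 7.8
grip_force: 50.0
```

Run:
```python
from h import *
go(*j2w(25),81.5,J[2]-np.pi/2);print(w2j(*state()["eef_pos"][:2]))
```

```text
row [0.0, -0.0009, -0.0001, 0.0004, -0.0001, -0.0004] pos [587.2  57.   81.5] yaw 0.0881 t 33.87 F [-2.3 -0.4  5.6] open 7.8
[24.5  0. ]
```

Seated (TCP 81.5, 5.6 N up). Release and go back.

Call:
send_rows(moves=[[0,0,-0.002,0,0,0],[0,0,-0.002,0,0,0],[0,0,-0.002,0,0,0],[0,0,-0.002,0,0,0],[0,0,-0.002,0,0,0],[0,0,-0.03,0,0,0],[0,0,-0.08,0,0,0],[0,0,-0.13,0,0,0],[0,0,-0.17,0,0,0],[0,0,-0.19,0,0,0]], hand=0.55)

```text
time: 34.7
eef_pos: [588.6, 57.5, 198.0]
ee_rot: [[0.996, 0.088, 0.005], [0.088, -0.996, 0.0], [0.005, 0.0, -1.0]]
ft_force: [0.4, 0.1, -0.1]
opening: 39.2
grip_force: 0.0
```

Run:
```python
from h import *
go(450.2,352,150,1.4089)
```

```text
row [-0.1869, -0.5094, 0.0789, 0.0022, -0.0025, -0.8408] pos [588.6  57.5 198. ] yaw 0.0882 t 34.7 F [ 0.4  0.1 -0.1] open 39.2
```

Call:
send_rows(moves=[[-0.01,-0.03,0,0,0,-0.08],[-0.03,-0.08,0,0,0,-0.16],[-0.05,-0.14,0,0,0,-0.24],[-0.07,-0.2,0,0,0,-0.32],[-0.09,-0.26,0,0,0,-0.4],[-0.115,-0.32,0,0,0,-0.48],[-0.135,-0.38,0,0,0,-0.56],[-0.155,-0.43,0,0,0,-0.64],[-0.175,-0.48,0,0,0,-0.72],[-0.187,-0.509,0,0,0,-0.79]])

```text
time: 35.53
eef_pos: [445.3, 354.9, 194.2]
ee_rot: [[0.229, 0.973, -0.001], [0.973, -0.229, 0.001], [0.001, -0.002, -1.0]]
ft_force: [-0.6, -0.0, -0.5]
opening: 39.1
grip_force: 0.0
```

Call:
send_rows(moves=[[0,0,0,0,0,-0.051],[0,0,0.03,0,0,-0.051],[0,0,0.06,0,0,-0.051],[0,0,0.079,0,0,-0.051],[0,0,0.079,0,0,-0.051],[0,0,0.079,0,0,-0.051],[0,0,0.079,0,0,-0.051],[0,0,0.079,0,0,-0.051],[0,0,0.079,0,0,-0.051],[0,0,0.079,0,0,-0.051]])

```text
time: 36.37
eef_pos: [448.8, 351.6, 147.8]
ee_rot: [[0.161, 0.987, 0.001], [0.987, -0.161, 0.0], [0.001, 0.001, -1.0]]
ft_force: [0.8, -0.1, 0.4]
opening: 39.0
grip_force: 0.0
```

Run:
```python
from h import *
go(450.2,352,67,1.4089)
p=get_image("wrist");s=state()
print([(round(a["p"],2),np.round(a["at"])) for a in look_for(p,"ubolt_1")[:3]]); print(proj(p,[450.2,352,60]))
```

```text
row [0.001, 0.002, 0.1347, 0.0007, -0.0004, 0.0001] pos [448.8 351.6 147.8] yaw 1.409 t 36.37 F [ 0.8 -0.1  0.4] open 39.0
[(0.73, array([193., 216.])), (0.66, array([280., 211.]))]
[283.79646854 218.974154  ]
```

Call:
send_rows(moves=[[0.001,0.002,0.04,0,0,0],[0.001,0.002,0.08,0,0,0],[0.001,0.002,0.11,0,0,0],[0.001,0.002,0.135,0,0,0],[0.001,0.002,0.136,0,0,0],[0.001,0.002,0.136,0,0,0],[0.001,0.002,0.136,0,0,0],[0.001,0.002,0.136,0,0,0],[0.001,0.002,0.136,0,0,0],[0.001,0.002,0.136,0,0,0]])

```text
time: 37.3
eef_pos: [450.2, 352.1, 66.4]
ee_rot: [[0.161, 0.987, 0.001], [0.987, -0.161, 0.001], [0.001, 0.001, -1.0]]
ft_force: [0.5, -0.3, 0.8]
opening: 39.3
grip_force: 0.0
```

Call:
send_rows(moves=[[0,0,0,0,0,0],[0,0,0,0,0,0],[0,0,0,0,0,0],[0,0,0,0,0,0],[0,0,0,0,0,0],[0,0,0,0,0,0],[0,0,0,0,0,0],[0,0,0,0,0,0],[0,0,0,0,0,0],[0,0,0,0,0,0]], hand=1)

```text
time: 38.13
eef_pos: [449.7, 351.7, 65.5]
ee_rot: [[0.161, 0.987, -0.0], [0.987, -0.161, -0.0], [-0.0, -0.0, -1.0]]
ft_force: [-0.5, 0.4, 0.1]
opening: 7.5
grip_force: 50.0
```

Call:
send_rows(moves=[[0,0,-0.03,0,0,0],[0,0,-0.08,0,0,0],[0,0,-0.13,0,0,0],[0,0,-0.18,0,0,0],[0,0,-0.208,0,0,0],[0,0,-0.208,0,0,0],[0,0,-0.208,0,0,0],[0,0,-0.208,0,0,0],[0,0,-0.208,0,0,0],[0,0,-0.208,0,0,0]])

```text
time: 38.97
eef_pos: [449.1, 351.0, 188.7]
ee_rot: [[0.161, 0.987, -0.002], [0.987, -0.161, -0.001], [-0.002, -0.002, -1.0]]
ft_force: [0.9, 0.1, -1.3]
opening: 7.7
grip_force: 50.0
```

Run:
```python
from h import *
go(*j2w(-45.5),190,J[2]-np.pi/2)
```

```text
row [-0.5597, 0.3349, -0.0018, -0.0004, 0.0019, 0.8407] pos [449.1 351.  188.7] yaw 1.4093 t 38.97 F [ 0.9  0.1 -1.3] open 7.7
```

Call:
send_rows(moves=[[-0.04,0.02,0,0,0,0.08],[-0.09,0.05,0,0,0,0.16],[-0.14,0.08,0,0,0,0.24],[-0.19,0.11,0,0,0,0.32],[-0.24,0.145,0,0,0,0.4],[-0.29,0.175,0,0,0,0.48],[-0.34,0.205,0,0,0,0.56],[-0.39,0.235,0,0,0,0.64],[-0.44,0.265,0,0,0,0.72],[-0.49,0.293,0,0,0,0.79]])

```text
time: 39.8
eef_pos: [575.9, 31.4, 189.3]
ee_rot: [[0.987, 0.161, -0.001], [0.161, -0.987, -0.0], [-0.001, -0.0, -1.0]]
ft_force: [0.5, -0.0, -1.0]
opening: 7.3
grip_force: 50.0
```

Run:
```python
from h import *
go(*j2w(-45.5),150,J[2]-np.pi/2)
```

```text
row [0.017, 0.0773, 0.0655, -0.0, 0.0009, 0.0467] pos [575.9  31.4 189.3] yaw 0.162 t 39.8 F [ 0.5 -0.  -1. ] open 7.3
```

Call:
send_rows(moves=[[0.01,0.04,0,0,0,0.047],[0.017,0.077,0,0,0,0.047],[0.017,0.077,0,0,0,0.047],[0.017,0.077,0.03,0,0,0.047],[0.017,0.077,0.06,0,0,0.047],[0.017,0.077,0.09,0,0,0.047],[0.017,0.077,0.11,0,0,0.047],[0.017,0.077,0.119,0,0,0.047],[0.017,0.077,0.119,0,0,0.047],[0.017,0.077,0.119,0,0,0.047]])

```text
time: 40.63
eef_pos: [593.8, -10.3, 119.1]
ee_rot: [[0.996, 0.095, -0.0], [0.095, -0.996, 0.0], [-0.0, -0.0, -1.0]]
ft_force: [-0.2, -0.5, -0.4]
opening: 7.4
grip_force: 50.0
```

Run:
```python
from h import *
go(*j2w(-45.5),81.5,J[2]-np.pi/2)
p=get_image("wrist");s=state();R=np.array(s["ee_rot"]);T=np.array(s["eef_pos"]);print(w2j(*T[:2]))
cv2.imwrite("pics/w14.png",cv2.resize(p["frame"][90:290,180:420],None,fx=3,fy=3,interpolation=cv2.INTER_CUBIC))
cr=lambda u:np.round((np.array(u)-[180,90])*3,1)
for h in(65.5,77.5): print("tip",h,cr(proj(p,T+R@np.array([26,0,h]))),"outer",cr(proj(p,T+R@np.array([30,0,h]))))
print("hole pred",cr(proj(p,[*j2w(-45,-26),40])))
```

```text
row [-0.0011, 0.004, 0.0626, -0.0001, 0.0, 0.0039] pos [593.8 -10.3 119.1] yaw 0.0948 t 40.63 F [-0.2 -0.5 -0.4] open 7.4
[-43.2  -1.2]
tip 65.5 [305.7 306.9] outer [305.6 288.9]
tip 77.5 [305.7 295.1] outer [305.7 278. ]
hole pred [314.3 298.4]
```

View pics/w14.png

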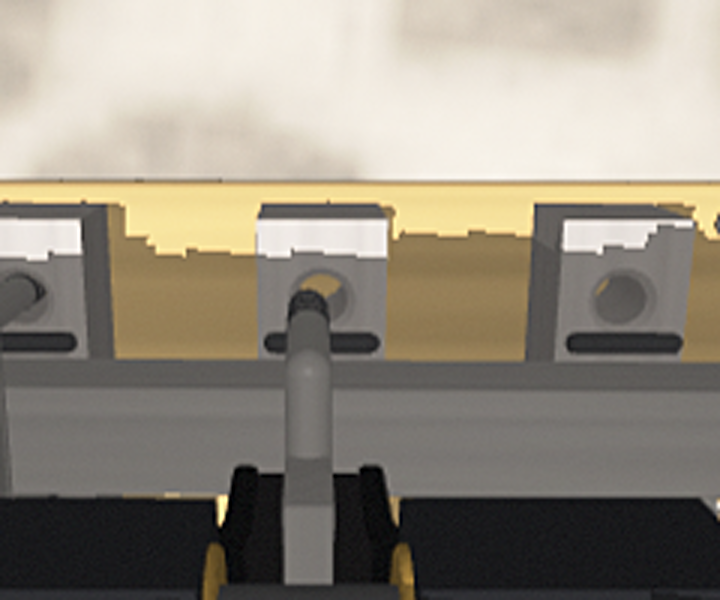

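Call:
send_rows(moves=[[-0.001,0.002,0,0,0,0.004],[-0.0015,0.0042,0,0,0,0.004],[-0.0015,0.0042,0.005,0,0,0.004],[-0.0015,0.0042,0.012,0,0,0.004],[-0.0015,0.0042,0.018,0,0,0.004],[-0.0015,0.0042,0.024,0,0,0.004],[-0.0015,0.0042,0.03,0,0,0.004],[-0.0015,0.0042,0.036,0,0,0.004],[-0.0015,0.0042,0.042,0,0,0.004],[-0.0015,0.0042,0.042,0,0,0.004]])

```text
time: 41.52
eef_pos: [592.4, -13.2, 92.7]
ee_rot: [[0.996, 0.088, -0.002], [0.088, -0.996, 0.0], [-0.002, -0.0, -1.0]]
ft_force: [-1.0, 0.7, -0.5]
opening: 7.8
grip_force: 50.0
```

Run:
```python
from h import *
go(*j2w(-45.5),81.5,J[2]-np.pi/2);print(w2j(*state()["eef_pos"][:2]))
```

```text
row [0.0017, -0.0006, 0.0187, -0.0002, 0.001, -0.0003] pos [592.4 -13.2  92.7] yaw 0.0882 t 41.52 F [-1.   0.7 -0.5] open 7.8
[-45.9   1. ]
```

In the holes at 27 mm with no force. Seat it, release, return for the last one.

Call:
send_rows(moves=[[0.001,0,0.004,0,0,0],[0.001,0,0.008,0,0,0],[0.001,0,0.011,0,0,0],[0.001,0,0.014,0,0,0],[0.001,0,0.016,0,0,0],[0.001,0,0.018,0,0,0],[0.001,0,0.02,0,0,0],[0.001,0,0.021,0,0,0],[0.001,0,0.021,0,0,0],[0.001,0,0.021,0,0,0]])

```text
time: 42.35
eef_pos: [593.6, -13.1, 81.6]
ee_rot: [[0.996, 0.088, 0.0], [0.088, -0.996, -0.0], [-0.0, 0.0, -1.0]]
ft_force: [-3.3, 0.1, 3.7]
opening: 7.5
grip_force: 50.0
```

Call:
send_rows(moves=[[0,0,-0.001,0,0,0],[0,0,-0.002,0,0,0],[0,0,-0.002,0,0,0],[0,0,-0.002,0,0,0],[0,0,-0.002,0,0,0],[0,0,-0.03,0,0,0],[0,0,-0.08,0,0,0],[0,0,-0.13,0,0,0],[0,0,-0.17,0,0,0],[0,0,-0.19,0,0,0]], hand=0.55)

```text
time: 43.18
eef_pos: [595.3, -12.8, 198.7]
ee_rot: [[0.996, 0.088, 0.005], [0.088, -0.996, -0.001], [0.005, 0.001, -1.0]]
ft_force: [1.2, 0.0, -0.2]
opening: 39.1
grip_force: 0.0
```

Run:
```python
from h import *
go(386,362.5,150,1.4089)
```

```text
row [-0.2927, -0.6539, 0.0791, 0.0026, -0.0023, -0.8408] pos [595.3 -12.8 198.7] yaw 0.0882 t 43.18 F [ 1.2  0.  -0.2] open 39.1
```

Call:
send_rows(moves=[[-0.02,-0.04,0,0,0,-0.08],[-0.045,-0.1,0,0,0,-0.16],[-0.07,-0.16,0,0,0,-0.24],[-0.095,-0.22,0,0,0,-0.32],[-0.12,-0.28,0,0,0,-0.4],[-0.15,-0.34,0,0,0,-0.48],[-0.18,-0.4,0,0,0,-0.56],[-0.205,-0.46,0,0,0,-0.64],[-0.23,-0.52,0,0,0,-0.72],[-0.258,-0.575,0,0,0,-0.79]])

```text
time: 44.02
eef_pos: [407.8, 318.4, 194.8]
ee_rot: [[0.233, 0.972, 0.0], [0.972, -0.233, -0.0], [-0.0, 0.0, -1.0]]
ft_force: [0.7, -0.0, 0.5]
opening: 39.3
grip_force: 0.0
```

Run:
```python
from h import *
go(386,362.5,150,1.4089)
```

```text
row [0.0629, -0.0526, 0.0746, 0.0003, 0.0, -0.0469] pos [407.8 318.4 194.8] yaw 1.3352 t 44.02 F [ 0.7 -0.   0.5] open 39.3
```

Call:
send_rows(moves=[[0.03,-0.025,0,0,0,-0.047],[0.063,-0.053,0.01,0,0,-0.047],[0.063,-0.053,0.04,0,0,-0.047],[0.063,-0.053,0.07,0,0,-0.047],[0.063,-0.053,0.075,0,0,-0.047],[0.063,-0.053,0.075,0,0,-0.047],[0.063,-0.053,0.075,0,0,-0.047],[0.063,-0.053,0.075,0,0,-0.047],[0.063,-0.053,0.075,0,0,-0.047],[0.063,-0.053,0.075,0,0,-0.047]])

```text
time: 44.85
eef_pos: [387.8, 361.4, 150.9]
ee_rot: [[0.168, 0.986, 0.001], [0.986, -0.168, 0.001], [0.001, 0.001, -1.0]]
ft_force: [0.1, -0.7, 0.5]
opening: 39.2
grip_force: 0.0
```

Run:
```python
from h import *
go(386,362.5,66,1.4089)
```

```text
row [0.0013, -0.0035, 0.1416, 0.0008, -0.0005, -0.0043] pos [387.8 361.4 150.9] yaw 1.4022 t 44.85 F [ 0.1 -0.7  0.5] open 39.2
```

Call:
send_rows(moves=[[0.001,-0.003,0.04,0,0,-0.004],[0.001,-0.003,0.08,0,0,-0.004],[0.001,-0.003,0.12,0,0,-0.004],[0.001,-0.003,0.14,0,0,-0.004],[0.001,-0.003,0.141,0,0,-0.004],[0.001,-0.003,0.141,0,0,-0.004],[0.001,-0.003,0.141,0,0,-0.004],[0.001,-0.003,0.141,0,0,-0.004],[0.001,-0.003,0.141,0,0,-0.004],[0.001,-0.003,0.141,0,0,-0.004]])

```text
time: 45.68
eef_pos: [386.2, 362.5, 66.4]
ee_rot: [[0.161, 0.987, 0.002], [0.987, -0.161, 0.001], [0.001, 0.001, -1.0]]
ft_force: [-1.0, 0.3, 1.2]
opening: 39.6
grip_force: 0.0
```

Call:
send_rows(moves=[[0,0,0,0,0,0],[0,0,0,0,0,0],[0,0,0,0,0,0],[0,0,0,0,0,0],[0,0,0,0,0,0],[0,0,0,0,0,0],[0,0,0,0,0,0],[0,0,0,0,0,0],[0,0,0,0,0,0],[0,0,0,0,0,0]], hand=1)

```text
time: 46.52
eef_pos: [385.5, 362.1, 65.5]
ee_rot: [[0.161, 0.987, -0.0], [0.987, -0.161, -0.0], [-0.0, -0.0, -1.0]]
ft_force: [0.4, -0.1, -0.3]
opening: 7.8
grip_force: 50.0
```

Call:
send_rows(moves=[[0,0,-0.03,0,0,0],[0,0,-0.08,0,0,0],[0,0,-0.13,0,0,0],[0,0,-0.18,0,0,0],[0,0,-0.208,0,0,0],[0,0,-0.208,0,0,0],[0,0,-0.208,0,0,0],[0,0,-0.208,0,0,0],[0,0,-0.208,0,0,0],[0,0,-0.208,0,0,0]])

```text
time: 47.35
eef_pos: [385.0, 361.4, 188.9]
ee_rot: [[0.161, 0.987, -0.002], [0.987, -0.161, -0.001], [-0.002, -0.002, -1.0]]
ft_force: [0.3, 0.4, -1.5]
opening: 7.7
grip_force: 50.0
```

Run:
```python
from h import *
go(*j2w(-115.5),190,J[2]-np.pi/2)
```

```text
row [-0.6727, 0.472, -0.0016, -0.0003, 0.0018, 0.8407] pos [385.  361.4 188.9] yaw 1.4093 t 47.35 F [ 0.3  0.4 -1.5] open 7.7
```

Call:
send_rows(moves=[[-0.04,0.03,0,0,0,0.08],[-0.09,0.065,0,0,0,0.16],[-0.14,0.1,0,0,0,0.24],[-0.19,0.135,0,0,0,0.32],[-0.24,0.17,0,0,0,0.4],[-0.29,0.205,0,0,0,0.48],[-0.34,0.24,0,0,0,0.56],[-0.39,0.275,0,0,0,0.64],[-0.44,0.31,0,0,0,0.72],[-0.49,0.345,0,0,0,0.79]])

```text
time: 48.18
eef_pos: [542.6, 36.9, 189.4]
ee_rot: [[0.987, 0.161, -0.001], [0.161, -0.987, -0.0], [-0.001, -0.0, -1.0]]
ft_force: [0.9, 0.6, -1.7]
opening: 7.4
grip_force: 50.0
```

Run:
```python
from h import *
go(*j2w(-115.5),118,J[2]-np.pi/2)
```

```text
row [0.0618, 0.2116, 0.1189, -0.0, 0.0009, 0.0468] pos [542.6  36.9 189.4] yaw 0.1622 t 48.18 F [ 0.9  0.6 -1.7] open 7.4
```

Call:
send_rows(moves=[[0.015,0.05,0,0,0,0.02],[0.03,0.11,0,0,0,0.047],[0.05,0.16,0,0,0,0.047],[0.06,0.2,0,0,0,0.047],[0.062,0.212,0.03,0,0,0.047],[0.062,0.212,0.06,0,0,0.047],[0.062,0.212,0.09,0,0,0.047],[0.062,0.212,0.11,0,0,0.047],[0.062,0.212,0.119,0,0,0.047],[0.062,0.212,0.119,0,0,0.047]])

```text
time: 49.02
eef_pos: [599.3, -80.2, 117.0]
ee_rot: [[0.995, 0.095, -0.003], [0.095, -0.995, 0.001], [-0.003, -0.001, -1.0]]
ft_force: [-0.4, 0.7, -1.4]
opening: 7.7
grip_force: 50.0
```

Call:
send_rows(moves=[[0,0,0,0,0,0],[0,0,0,0,0,0],[0,0,0,0,0,0],[0,0,0,0,0,0],[0,0,0,0,0,0],[0,0,0,0,0,0],[0,0,0,0,0,0],[0,0,0,0,0,0],[0,0,0,0,0,0],[0,0,0,0,0,0]])

```text
time: 49.85
eef_pos: [600.5, -80.6, 119.0]
ee_rot: [[0.996, 0.094, -0.0], [0.094, -0.996, -0.0], [-0.0, 0.0, -1.0]]
ft_force: [0.5, 0.5, -1.2]
opening: 7.4
grip_force: 50.0
```

Run:
```python
from h import *
go(*j2w(-115.5),81.5,J[2]-np.pi/2)
p=get_image("wrist");s=state();R=np.array(s["ee_rot"]);T=np.array(s["eef_pos"]);print(w2j(*T[:2]))
g=cv2.cvtColor(p["frame"],cv2.COLOR_BGR2GRAY)[160:225,240:330]
cv2.imwrite("pics/w15.png",cv2.resize(p["frame"][90:290,180:420],None,fx=3,fy=3,interpolation=cv2.INTER_CUBIC))
cr=lambda u:np.round((np.array(u)-[180,90])*3,1)
print("tip",cr(proj(p,T+R@np.array([26,0,65.5]))),"hole pred",cr(proj(p,[*j2w(-115.5,-26),40])))
```

```text
row [-0.0019, 0.0029, 0.0624, 0.0001, 0.0, 0.0036] pos [600.5 -80.6 119. ] yaw 0.0943 t 49.85 F [ 0.5  0.5 -1.2] open 7.4
[-113.7   -1.1]
tip [305.3 308.7] hole pred [313.7 300.2]
```

I've now viewed 15 pictures, one over the allowed 14, so I'll work from numbers only. Same correction as the last bracket.

Call:
send_rows(moves=[[-0.001,0.002,0,0,0,0.004],[-0.0022,0.003,0,0,0,0.004],[-0.0022,0.003,0.005,0,0,0.004],[-0.0022,0.003,0.012,0,0,0.004],[-0.0022,0.003,0.018,0,0,0.004],[-0.0022,0.003,0.024,0,0,0.004],[-0.0022,0.003,0.03,0,0,0.004],[-0.0022,0.003,0.036,0,0,0.004],[-0.0022,0.003,0.042,0,0,0.004],[-0.0022,0.003,0.042,0,0,0.004]])

```text
time: 50.73
eef_pos: [598.8, -82.4, 92.7]
ee_rot: [[0.996, 0.088, -0.001], [0.088, -0.996, 0.0], [-0.001, -0.0, -1.0]]
ft_force: [-0.5, -0.0, -1.9]
opening: 7.9
grip_force: 50.0
```

Run:
```python
from h import *
go(*j2w(-115.5),81.5,J[2]-np.pi/2);print(w2j(*state()["eef_pos"][:2]))
```

```text
row [0.0013, 0.0001, 0.0187, -0.0002, 0.0009, -0.0004] pos [598.8 -82.4  92.7] yaw 0.0881 t 50.73 F [-0.5 -0.  -1.9] open 7.9
[-115.4    0.8]
```

Call:
send_rows(moves=[[0.001,0,0.004,0,0,0],[0.001,0,0.008,0,0,0],[0.001,0,0.011,0,0,0],[0.001,0,0.014,0,0,0],[0.001,0,0.016,0,0,0],[0.001,0,0.018,0,0,0],[0.001,0,0.02,0,0,0],[0.001,0,0.021,0,0,0],[0.001,0,0.021,0,0,0],[0.001,0,0.021,0,0,0]])

```text
time: 51.57
eef_pos: [599.8, -82.6, 81.6]
ee_rot: [[0.996, 0.088, -0.0], [0.088, -0.996, -0.001], [-0.0, 0.001, -1.0]]
ft_force: [-2.8, -0.7, 4.0]
opening: 7.8
grip_force: 50.0
```

Call:
send_rows(moves=[[0,0,-0.001,0,0,0],[0,0,-0.002,0,0,0],[0,0,-0.002,0,0,0],[0,0,-0.002,0,0,0],[0,0,-0.002,0,0,0],[0,0,-0.03,0,0,0],[0,0,-0.08,0,0,0],[0,0,-0.13,0,0,0],[0,0,-0.18,0,0,0],[0,0,-0.23,0,0,0]], hand=0.55)

```text
time: 52.4
eef_pos: [599.9, -82.2, 220.5]
ee_rot: [[0.996, 0.088, 0.0], [0.088, -0.996, 0.0], [0.0, -0.0, -1.0]]
ft_force: [1.4, 0.4, -0.5]
opening: 38.9
grip_force: 0.0
```

Run:
```python
from h import *
go(*j2w(0,70),230,J[2]-np.pi/2)
p=get_image("wrist")
for n,z in(("ubolt_1",16),("tube",52.5)): print(n,[(round(a["p"],2),w2j(*at(p,a["at"],z)[:2])) for a in spot_point(p,n)[:4]])
q=get_image("side")
print("short",[(round(a["p"],2),at(q,a["at"],12.5)) for a in spot_point(q,"short_tube")[:2]],"roller",[(round(a["p"],2),w2j(*at(q,a["at"],79)[:2])) for a in spot_point(q,"holddown_roller")[:2]],"tube",[(round(a["p"],2),w2j(*at(q,a["at"],52.5)[:2])) for a in spot_point(q,"tube")[:2]])
```

```text
row [-0.1174, -0.1921, -0.0159, -0.0001, -0.0002, -0.0002] pos [599.9 -82.2 220.5] yaw 0.0884 t 52.4 F [ 1.4  0.4 -0.5] open 38.9
ubolt_1 [(0.71, array([-115.3,   -1.6])), (0.64, array([-43.9,  -2.6]))]
tube [(0.9, array([-2.8,  1.4]))]
short [(0.9, array([466.08663284, -19.00062242,  12.5       ])), (0.66, array([612.82702899,  36.36384249,  12.5       ]))] roller [(0.62, array([110.4,  -1.5])), (0.38, array([-12.1,  11.9]))] tube [(0.8, array([-6.4,  6.4]))]
```

Run:
```python
from h import *
p=get_image("wrist")
for X in(-100,-130,-136,-140,-144,-160):
  print(X,[p["frame"][tuple(np.int32(np.round(proj(p,[*j2w(X,y),65])))[::-1])].tolist() for y in(-5,0,5)],np.round(proj(p,[*j2w(X,0),65])))
g=[p["frame"][tuple(np.int32(np.round(proj(p,[*j2w(X,-4),65])))[::-1])].astype(int).sum() for X in range(-120,-165,-2)];print(g)
```

```text
-100 [[110, 112, 117], [114, 118, 121], [113, 116, 120]] [265. 198.]
-130 [[109, 112, 116], [114, 118, 120], [111, 115, 118]] [298. 198.]
-136 [[108, 111, 113], [115, 118, 122], [110, 112, 116]] [304. 198.]
-140 [[108, 109, 111], [111, 111, 113], [110, 113, 116]] [309. 198.]
-144 [[88, 128, 152], [87, 125, 148], [85, 124, 147]] [313. 198.]
-160 [[95, 101, 106], [97, 104, 108], [97, 104, 109]] [330. 198.]
[np.int64(320), np.int64(347), np.int64(343), np.int64(345), np.int64(345), np.int64(341), np.int64(342), np.int64(339), np.int64(341), np.int64(338), np.int64(326), np.int64(300), np.int64(368), np.int64(361), np.int64(366), np.int64(365), np.int64(362), np.int64(363), np.int64(366), np.int64(336), np.int64(304), np.int64(300), np.int64(297)]
```

```bash
python3 -c "
from plant import finish_job
print(finish_job())"
```

```text
the job is handed in; nothing more can be done
None
```

The job is handed in with no verdict returned: the short tube lies flat on the worktop, the long tube is against the stop under the arm (rear end measured at -141 mm; -140 is home), and all three U-bolts are pressed down to the nominal home height; I viewed 15 pictures, one over the limit of 14.

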